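# Clamp a walnut board under a hold-down jig, four clicks

### The arm

A 7-joint arm with a two-finger parallel gripper is mounted at the origin on the work surface. World frame = base frame: x ahead of the robot, y to its left, z up, the work surface at z = 0. Lengths are in m, angles in rad, forces in N, time in s.
With the tool pointing down it reaches from about 0.425 to 0.925 m from the base axis. Payload 6.8 kg.
Tool frame: the origin (TCP) lies midway between the tips of the shut fingers; the grasp point (between the pads) lies 19 mm behind it (env.grip_point_offset is the x of the grasp point in the tool frame, in m); x points along the fingers, y is the direction in which the jaws open and shut, and the axes are right-handed (so a half turn about x gives the same grasp; the last joint's range is limited). The gripper opens to 88 mm and grips with 3 to 60 N. Pads are 20 mm wide; open, the fingers measure 115 mm over their backs; the gripper's body (75 mm by 178 mm) begins 61 mm behind the grasp point.
Start: joints at [-1.343, 0.477, 0.022, 1.555, -0.011, 1.109, -0.083], TCP at [0.222, 0.637, 0.2] pointing down, gripper open.
Joint ranges: [-2.96, 2.96], [-0.34, 2.1], [-1.41, 1.46], [0.24, 2.44], [-1.37, 4.51], [0.17, 1.92], [-2.96, 2.96]. Speed limits (rad/s): [2.39, 2.39, 3.14, 3.14, 3.14, 3.14, 3.14].

### API

Orientations are given as a unit quaternion [w, x, y, z].
In Python, from cell import env, optics gives the robot as it stands.
- The arm moves only by the tool drive_tool, never from a script. Its argument "targets" is a list of rows, each an object with "jaw": the opening in per cent of the stroke, from 0 (shut) to 100 (fully open); "xyz": the shift along the tool's x, y, z in m, a list of three; "turn": the turn about the tool's x in rad. A call has 1 to 5 rows; each row is the pose to reach, as a shift and turn from the pose commanded when the call began, along the tool's axes at that moment; what a row does not reach only later rows make up. A row lasts 1/12 s, in which the tool goes at most 41.7 mm and 7.16 degrees, less where a joint would pass 70% of its speed; a pose out of reach is approached as far as the arm can. A call with a gripper value outside its range is refused whole. The fingers move at their own pace and stop on an object; "grip_force" is the grip in N (left out, the last holds). Time passes only in rows, so rows that repeat a pose let the fingers close. It gives the time, the measured TCP pose, the force and the opening at its end, in the units of the state.
- env.sense(): the state, without advancing time (a new reading comes with each control period).
- optics.capture(name): name is "side" or "top"; returns (picture, depth): 384x512x3 uint8, red, green, blue; 384x512 float32, m along the optical axis (not along the pixel's ray), 0 where there is no reading.
- optics.get_calibration(name): a dict with "camera_matrix" (3x3 intrinsics, pixels), "distortion" ([k1, k2, p1, p2, k3] as OpenCV has them; the pictures are not rectified), "rvec" (rotation vector, rad) and "tvec" (3), from world to camera coordinates, as OpenCV has them. Camera axes: x right, y down, z forward; pixel columns grow to the right and rows downward; lengths in m; the calibration is good to about 2 mm. A picture is of the moment at which its call begins. get_calibration takes no time and is no camera call.
- env.sign_off(): hands the job in, once; it reports no verdict.
Trained networks look in the newest picture that a camera, given by its name, has taken for a name from the list of things; names that differ only in an ending like _2 or _b are one class to them, and where a whole thing is asked for, a point or a joint stands for the part that bears it (a point fixed in the world has none). Each returns a list of dicts, best first, with "conf" (0 to 1); they miss things now and then, are a little off and sometimes report something else, mostly with a low value. They report only what shows in the picture. A call takes as long as a camera call. They do not tell look-alikes from the thing itself.
- optics.look_for(name, camera): "centre" ([x, y, z] in m, in world coordinates, good to about 4 mm: the middle of the surface that is visible of it).
- optics.cut_out(name, camera): "mask" (384x512 bool, what is visible of it).
The state is a dict: "time": time; "joint_pos": joint angles; "dq": joint speeds; "joint_efforts": joint torques, N m; "tcp_pos": TCP position; "orientation": TCP orientation; "wrist_force": force on the tool from outside, world axes, zero at the start; "moment": the same for the moment, N m; "width": finger opening in m.
Only numpy, scipy, OpenCV 4.12 (cv2) and the standard library are available. Lean on these libraries where they do the work, as an engineer would, in place of code of your own. Each camera call takes 0.05 s, during which the arm holds its last target.

### The job

Slide the dark walnut board flat along the bench, never lifting it, onto the blue pad of the green hold-down jig until its end butts against the steel stop, squarely between the two white lines. Then pull the jig's red-knobbed ratchet lever towards the robot by exactly four clicks from its rest, never on to a fifth, and finish while still holding it there: it springs back when let go. Leave everything else on the bench where it is.

Things in the scene. Friction and masses are not known exactly. Their poses are not given: they have to be found in the camera images.
- board_center (a point): Centre of the loose walnut board (dark brown, 160 x 56 x 20 mm, about 0.13 kg), lying flat, so 10 mm above the bench. x along its length, y across its width, z up. It may be slid either end first.
- board_place (a point): Where the board's centre belongs on the fixed green jig, 10 mm above the bench; its axes are the jig's: the board's length goes along x, +x points to the steel stop, z up. The blue pad (175 x 110 mm, too thin to catch the board) bears two white lines, 62 mm apart, along x. Pad open at both sides and at its -x end.
- stop_face (a point): Foot of the steel stop's face (90 mm wide, 18 mm high), at x = +80 mm of board_place, bench height: a board touching it is exactly in place. Axes as board_place. Behind it, x = 10 to 55 mm from here, a column 66 mm high, 50 mm wide; from it an arm (32 mm wide, 46 to 66 mm above the bench, a rod above it to 83 mm) reaches forward over the pad to x = -35 mm from here.
- lever_knob (a point): Centre of the lever's red upright knob, a round post of 22 mm diameter, standing from 61 to 115 mm above the bench; this point is 88 mm above the bench. The knob may turn in the hand. Its level steel arm (18 mm wide, top 60 mm above the bench) runs to the pivot 125 mm away. At rest the knob lies from the pivot in the jig's -y direction.
- lever_pivot (a point): Point on the lever's upright axis, at the knob centre's height, fixed on the jig at x = 105 mm, y = -85 mm of board_place; axes as there. Pulling swings the knob clockwise seen from above, from the jig's -y towards its -x. Under it the ratchet housing, 40 mm high, x = -45 to 80, y = -40 to 45 mm from here; the toothed plate and roller guide on it reach 62 mm above the bench.
- lever (a joint): Lever angle, rad: 0 at rest, grows as pulled; a click each 0.18 (22 mm at the knob), seats at 0.18, 0.36, 0.54, 0.72 (fourth), 0.90; ends at 1.08. A spring drives it back. The pull at the knob is about 7 N leaving rest and falls to 4 N before the first seat, then jumps up by 3 to 4 N within about 5 mm: that is the click. So again at every seat, 1 N higher by the fourth. Released, it returns to 0.
- foot: Round rubber foot under the jig's arm, 24 mm across; origin at the centre of its underside, at x = +60 mm of board_place, 32.5 mm above the bench at rest. Each click lowers it 4 mm; at four clicks it presses the board through a spring with about 5 N.
- offcut: Bystander: pale maple offcut, 110 x 60 x 22 mm, origin under its centre.
- block: Bystander: brass block, 30 x 30 x 40 mm, origin under its centre.
- glue: Bystander: yellow glue bottle, 60 mm across, 150 mm high, origin under its centre.
- wax: Bystander: blue wax tin, 72 mm across, 60 mm high, origin under its centre.
- pot: Bystander: terracotta cup, 70 mm across, 70 mm high, origin under its centre.
- mallet: Bystander: mallet with a black head, 280 mm long, lying behind the jig.
- driver: Bystander: screwdriver with an orange handle, lying on the right.
Mind the look-alikes: they are no part of the job. What is shaped like the part that bears board_center but orange is not meant.

How it is judged:
By the outcome, as a careful person would: the job done as asked, in the order asked, and still so for the second after the job is handed in, while the arm keeps its last pose, push and grip.
It also fails if it takes over 72 s, if anything falls off the work surface, if the arm or the gripper's body presses on something with over 40 N, if the wrist force passes 120 N, or if a joint passes its speed limit or range.

## Working session

There is one attempt and no reset: what is moved stays moved. The work goes in short steps, Python scripts to look and compute and a tool call to move; the robot and the scene stay as the last step left them, time stands still between calls to the robot, and variables do not carry over. Pictures are saved under pics/ and viewed, and the job is handed in when it is done.

Besides the shell and the picture viewer there is one more tool, called as name(argument=value, ...), one argument or row to a line, values as JSON. drive_tool: Moves the arm, as the interface text tells. Its arguments: {"type":"object","properties":{"targets":{"type":"array"},"grip_force":{"type":"number"}},"required":["targets"]}

```bash
ls; mkdir -p pics
python3 - <<'E'
from cell import env, optics
import cv2, numpy as np
for n in ("side","top"):
    p,d=optics.capture(n)
    cv2.imwrite(f"pics/{n}0.png",cv2.resize(p[:,:,::-1],(800,600),interpolation=cv2.INTER_CUBIC))
    np.savez(f"pics/{n}0.npz",p=p,d=d)
    c=optics.get_calibration(n); print(n,c)
    for k in ("board_center","board_place","stop_face","lever_knob","lever_pivot","foot"):
        try:
            r=optics.look_for(k,n); print(k,[(np.round(q["centre"],3).tolist(),round(q["conf"],2)) for q in r[:4]])
        except Exception as e: print(k,e)
print(env.sense(), env.grip_point_offset)
E
```

```text
pics
side {'camera_matrix': array([[391.54995089,   0.        , 258.63950113],
       [  0.        , 391.54995089, 191.62135974],
       [  0.        ,   0.        ,   1.        ]]), 'distortion': array([-0.00694954,  0.        ,  0.        ,  0.        ,  0.        ]), 'rvec': array([ 2.10173677, -0.44432639,  0.23789415]), 'tvec': array([-0.49416612,  0.17857711,  1.20757058])}
board_center [([0.51, 0.279, 0.02], 0.93), ([0.299, 0.305, 0.02], 0.7)]
board_place [([0.525, -0.082, 0.041], 0.6), ([0.542, -0.15, 0.051], 0.4)]
stop_face [([0.526, -0.083, 0.038], 0.72)]
lever_knob []
lever_pivot [([0.527, -0.082, 0.038], 0.56)]
foot [([0.701, 0.273, 0.023], 0.66), ([0.783, 0.065, 0.024], 0.38)]
top {'camera_matrix': array([[435.8911578 ,   0.        , 247.76505999],
       [  0.        , 435.8911578 , 186.36929165],
       [  0.        ,   0.        ,   1.        ]]), 'distortion': array([-0.06636451,  0.        ,  0.        ,  0.        ,  0.        ]), 'rvec': array([ 2.16867797, -2.11042577,  0.19579578]), 'tvec': array([-0.0281053 ,  0.56022762,  1.43474598])}
board_center [([0.308, 0
[... 286 characters left out ...]
int_pos': array([-1.34311805,  0.47693089,  0.02239101,  1.55541036, -0.01149264,
        1.10930184, -0.08310861]), 'dq': array([-6.30622228e-04,  2.67525543e-04,  1.28212970e-03, -1.05510802e-03,
        5.63326669e-05, -2.42188482e-04, -9.91282182e-04]), 'joint_efforts': array([-1.33715312e-04, -5.82550406e+01,  1.53265972e+00, -2.72892916e+01,
       -5.44527825e-02,  9.84878337e-03, -1.02806058e-05]), 'tcp_pos': array([0.22241067, 0.63732313, 0.19970573]), 'orientation': array([ 0.69716141,  0.11819298,  0.69716568, -0.11813722]), 'wrist_force': array([-0.79806302, -0.27548955, -0.00539253]), 'moment': array([-0.0504373 ,  0.0197869 , -0.00535114]), 'width': 0.08744152168697188} -0.0187
```

View pics/side0.png

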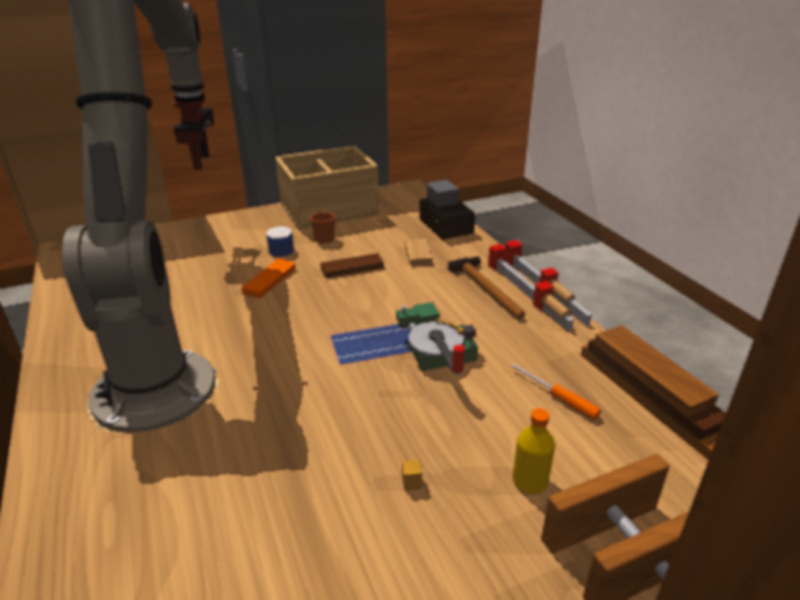

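View pics/top0.png

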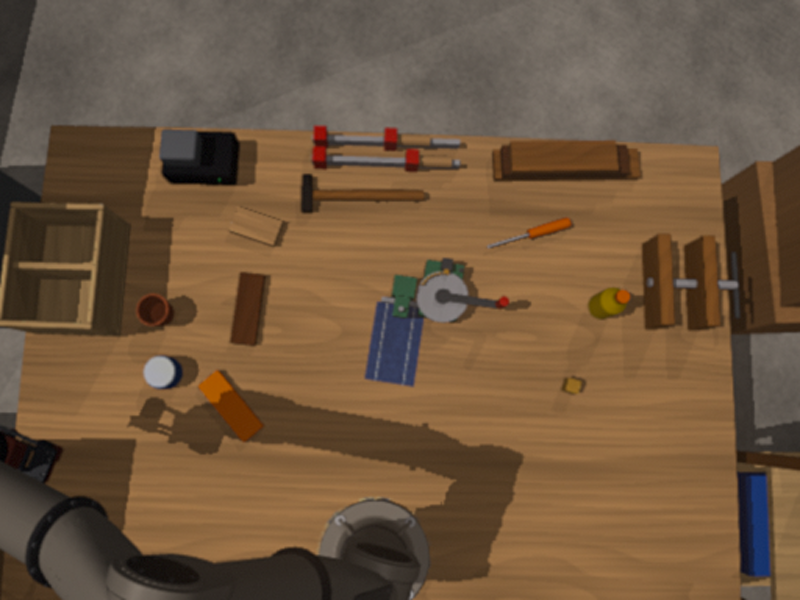

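Candidates for the board (800x600 top picture): the dark walnut board at (248,308) and the orange look-alike at (230,404). The pale offcut at (258,225) and the boards stacked at the rear (567,160) have the wrong colour or size. By the description I choose (248,308). Next I'll take a close crop and measure.

```bash
cat > h.py <<'E'
import cv2, numpy as np
from cell import env, optics
def cal(n):
    c=optics.get_calibration(n); R=cv2.Rodrigues(np.array(c["rvec"],float))[0]
    return c["camera_matrix"],np.array(c["distortion"],float),R,np.array(c["tvec"],float).ravel(),c
def toplane(n,uv,z):
    K,D,R,t,_=cal(n)
    q=cv2.undistortPoints(np.array(uv,float).reshape(-1,1,2),K,D).reshape(-1,2)
    r=np.c_[q,np.ones(len(q))]@R; o=-R.T@t
    return o+r*((z-o[2])/r[:,2])[:,None]
def proj(n,P):
    K,D,R,t,c=cal(n)
    return cv2.projectPoints(np.array(P,float).reshape(-1,1,3),c["rvec"],c["tvec"],K,D)[0].reshape(-1,2)
def depthpts(n,d,m):
    K,D,R,t,_=cal(n); v,u=np.nonzero(m&(d>0)); z=d[v,u]
    q=cv2.undistortPoints(np.c_[u,v].astype(float).reshape(-1,1,2),K,D).reshape(-1,2)
    return (np.c_[q*z[:,None],z]-t)@R
E
python3 - <<'E'
from h import *
T=np.load("pics/top0.npz"); p=T["p"]; d=T["d"]
s=np.load("pics/side0.npz")["p"]
a=cv2.resize(p[160:260,130:350,::-1],(800,364),interpolation=cv2.INTER_CUBIC); cv2.imwrite("pics/crop_top.png",a)
b=cv2.resize(s[150:250,190:320,::-1],(780,600),interpolation=cv2.INTER_CUBIC); cv2.imwrite("pics/crop_side.png",b)
print("depth rng",d.min(),d.max())
for nm in ("top","side"):
    optics.capture(nm)
    for k in ("board_center","lever","lever_knob"):
        r=optics.cut_out(k,nm)
        for q in r[:3]:
            m=q["mask"].astype(np.uint8); 
            (c,sz,an)=cv2.minAreaRect(np.argwhere(m)[:,::-1].astype(np.float32)); print(nm,k,round(q["conf"],2),np.round(c,1),np.round(sz,1),round(an,1),m.sum())
    if 0: pass
E
```

```text
depth rng 0.0 2.535906
top board_center 0.84 [158.  197.7] [15.8 45.8] 7.6 696
top board_center 0.7 [147.3 259.3] [45.8 16.7] 51.3 738
top lever 0.62 [293.4 194.3] [57.5 32.8] 24.0 1018
top lever 0.49 [163.3 144.6] [31.  17.3] 21.3 519
top lever_knob 0.86 [295.5 189.5] [31. 59.] 90.0 985
side board_center 0.83 [225.  169.4] [10.7 39.9] 80.5 398
side board_center 0.66 [171.4 177.3] [13.5 37.6] 50.7 444
side lever 0.6 [282.8 218.2] [40.1 25.6] 32.5 735
side lever_knob 0.85 [282.8 218.2] [41.4 27. ] 31.3 773
```

View pics/crop_top.png

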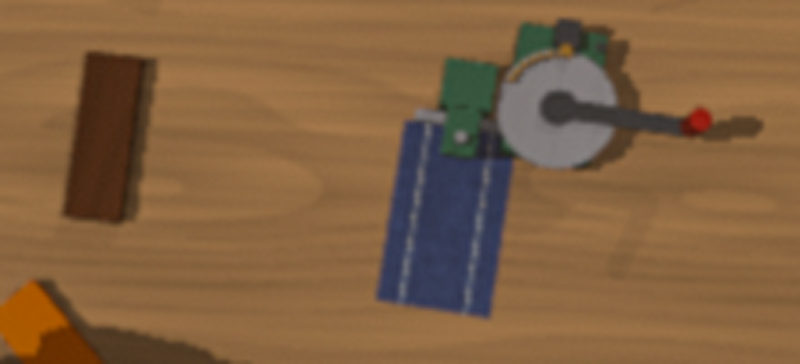

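View pics/crop_side.png

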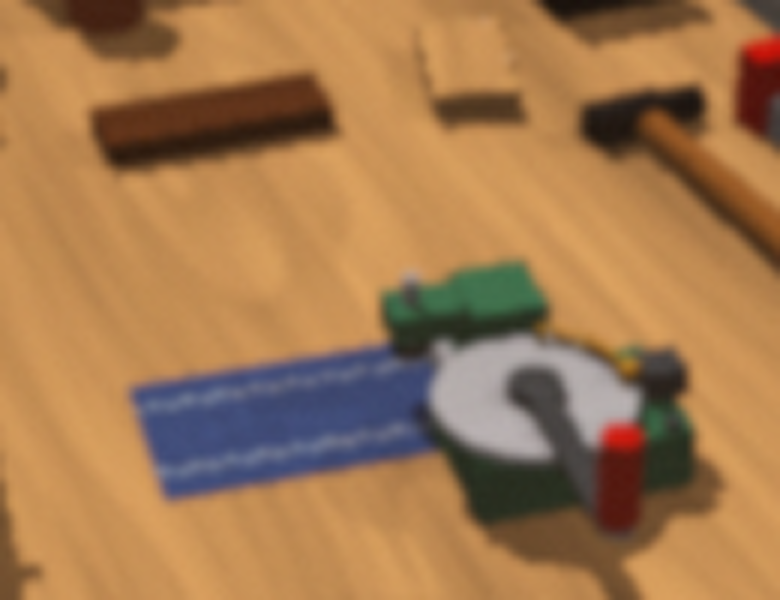

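The crops confirm the walnut board at top crop (110,135). The jig pad is at (445,215), with the stop at its upper end, and the knob is at (700,120). Now for precise measurement.

```bash
cat >> h.py <<'E'
def birds(n,p,x0,x1,y0,y1,z,s=1000):
    # rows: x decreasing ; cols: y decreasing
    H=int((x1-x0)*s);W=int((y1-y0)*s)
    X=x1-(np.arange(H)+.5)/s; Y=y1-(np.arange(W)+.5)/s
    P=np.stack([np.repeat(X,W),np.tile(Y,H),np.full(H*W,z)],1)
    uv=proj(n,P).astype(np.float32).reshape(H,W,2)
    return cv2.remap(p,uv[...,0],uv[...,1],cv2.INTER_CUBIC)
E
python3 - <<'E'
from h import *
for n in ("top","side"):
    p=np.load(f"pics/{n}0.npz")["p"]
    im=birds(n,p,.36,.70,-.26,.06,0)
    # blue mask corners
    f=im.astype(float); 
    bl=((f[...,2]-f[...,0])>15).astype(np.uint8)
    if n=="top":
      # white line: bright, within pad
      v=f.min(2); 
      pts={0:[],1:[]}
      for r in range(0,im.shape[0],2):
        cols=np.nonzero(bl[r])[0]
        if len(cols)>60: print(.70-(r+.5)/1000, round(.06-cols.min()/1000,4), round(.06-cols.max()/1000,4),len(cols)) if r%20==0 else 0
    cv2.imwrite(f"pics/bird_{n}.png",cv2.resize(im[:,:,::-1],None,fx=1.75,fy=1.75))
E
```

```text
0.49949999999999994 0.013 -0.091 95
0.4794999999999999 0.017 -0.088 103
0.45949999999999996 0.019 -0.085 105
0.43949999999999995 0.021 -0.082 104
0.41949999999999993 0.024 -0.08 105
0.39949999999999997 0.027 -0.077 105
0.37949999999999995 0.029 -0.074 102
```

View pics/bird_top.png

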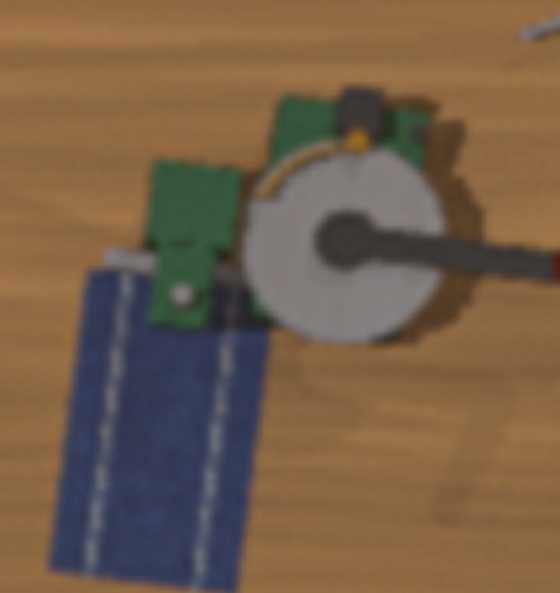

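View pics/bird_side.png

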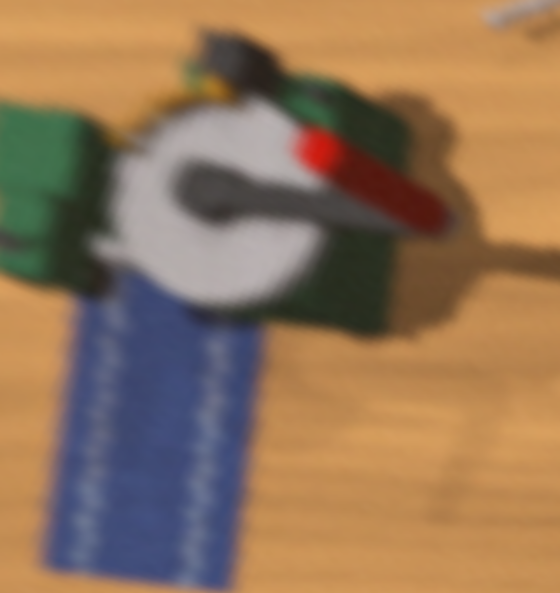

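```bash
cat > fit.py <<'E'
from h import *
from scipy.ndimage import gaussian_filter1d
def peakline(im,x1,y1,sgn_yaw=-0.13):
    pass
def fitjig(n,p):
    x0,x1,y0,y1=.34,.60,-.16,.08
    im=birds(n,p,x0,x1,y0,y1,0).astype(float)
    X=lambda r:x1-(r+.5)/1000; Y=lambda c:y1-(c+.5)/1000
    bd=gaussian_filter1d(im[...,2]-im[...,0],1.0,axis=1)  # blue - red
    L=[];R=[];W1=[];W2=[]
    mn=gaussian_filter1d(im[...,0],1.0,axis=1)
    top=.50 if n=="top" else .48
    for r in range(im.shape[0]):
        x=X(r)
        if not(.392<x<top):continue
        row=bd[r]; c=np.nonzero(row>0)[0]
        g=np.gradient(row)
        l=np.argmax(g[40:70+40])+40; rr=np.argmin(g[110:200])+110
        L.append((x,Y(l)));R.append((x,Y(rr)))
        seg=mn[r]
        a=np.argmax(seg[l+10:l+35])+l+10; b=np.argmax(seg[rr-35:rr-10])+rr-35
        W1.append((x,Y(a)));W2.append((x,Y(b)))
    out={}
    def fl(P):
        P=np.array(P)
        for _ in range(4):
            k=np.polyfit(P[:,0],P[:,1],1); e=P[:,1]-np.polyval(k,P[:,0]); P=P[np.abs(e)<max(2*e.std(),.001)]
        return k,e.std()
    for k,P in dict(L=L,W1=W1,W2=W2,R=R).items():
        q,s=fl(P); out[k]=q; print(n,k,"yaw",round(np.arctan(q[0]),4),"y@.46",round(np.polyval(q,.46),4),"sd",round(s,4))
    # front edge
    bdv=gaussian_filter1d(im[...,2]-im[...,0],1.0,axis=0); g=np.gradient(bdv,axis=0); F=[]
    for c in range(im.shape[1]):
        if -.065<Y(c)<.02:
            r=np.argmin(g[200:,c])+200; F.append((Y(c),X(r)))
    q,s=fl(F); print(n,"front slope",round(-np.arctan(q[0]),4),"x@-.02",round(np.polyval(q,-.02),4),round(s,4))
    yaw=np.mean([np.arctan(out[k][0]) for k in("L","R")]+[np.arctan(out[k][0]) for k in("W1","W2")])
    mid=np.mean([out[k] for k in("L","R","W1","W2")],axis=0)
    # intersection of mid line and front edge
    A=np.array([[-mid[0],1],[1,-q[0]]]); f=np.linalg.solve(A,[mid[1],q[1]])
    c=f+.095*np.array([np.cos(yaw),np.sin(yaw)]); print(n,"front",f,"yaw",yaw,"place",c)
    return c,yaw
def redtop(n,p,win):
    u0,u1,v0,v1=win; f=p[v0:v1,u0:u1].astype(float)
    return f
if __name__=="__main__":
    for n in("top","side"):
        z=np.load(f"pics/{n}0.npz"); p=z["p"]; d=z["d"]
        c,yaw=fitjig(n,p)
        R=np.array([[np.cos(yaw),-np.sin(yaw)],[np.sin(yaw),np.cos(yaw)]])
        print(" knob pred",c+R@[.105,-.210],"pivot",c+R@[.105,-.085])
        f=p.astype(int); m=(f[...,0]>130)&(f[...,1]<60)&(f[...,2]<60)
        m[:, :250 if n=="side" else 300]=0; m[:,360:]=0; m[:170]=0; m[260:]=0
        P=depthpts(n,d,m); print(" red n",m.sum(),"median",np.median(P,0),"maxz",P[:,2].max(), "pix",np.argwhere(m).mean(0))
        print(" top plane", toplane(n,[np.argwhere(m)[:,::-1].mean(0)],.115))
        # board
        x0,x1,y0,y1=.38,.66,.18,.40
        im=birds(n,p,x0,x1,y0,y1,.02).astype(float)
        mb=(im.sum(2)<200).astype(np.uint8)
        mb=cv2.morphologyEx(mb,cv2.MORPH_OPEN,np.ones((5,5)))
        k,lab,st,ce=cv2.connectedComponentsWithStats(mb); i=1+np.argmax(st[1:,4])
        cc,sz,an=cv2.minAreaRect(np.argwhere(lab==i)[:,::-1].astype(np.float32))
        print(" board",x1-cc[1]/1000,y1-cc[0]/1000,sz,an)
        cv2.imwrite(f"pics/bb_{n}.png",cv2.resize(np.hstack([im[:,:,::-1],np.repeat(mb[...,None]*255,3,2)]),None,fx=1.7,fy=1.7))
E
python3 fit.py
```

```text
top L yaw -0.1258 y@.46 0.0216 sd 0.0005
top W1 yaw -0.1313 y@.46 -0.002 sd 0.0005
top W2 yaw -0.131 y@.46 -0.0648 sd 0.0005
top R yaw -0.1293 y@.46 -0.0884 sd 0.0004
top front slope -0.1281 x@-.02 0.3664 0.0004
top front [ 0.36624106 -0.02119087] yaw -0.1293679315046167 place [ 0.4604472  -0.03344658]
 knob pred [ 0.53747823 -0.25523751] pivot [ 0.55360416 -0.13128206]
 red n 23 median [ 0.5374296  -0.25380759  0.1146687 ] maxz 0.12018792398900648 pix [192.08695652 322.2173913 ]
 top plane [[ 0.53736075 -0.2545602   0.115     ]]
 board 0.5187921142578125 0.2902280960083008 (67.53532409667969, 160.20005798339844) 4.289153099060059
side L yaw -0.1276 y@.46 0.0256 sd 0.0016
side W1 yaw -0.1315 y@.46 0.0026 sd 0.0011
side W2 yaw -0.1267 y@.46 -0.06 sd 0.001
side R yaw -0.1322 y@.46 -0.0848 sd 0.0012
side front slope -0.1283 x@-.02 0.3671 0.0004
side front [ 0.36742504 -0.01709268] yaw -0.12951299832453717 place [ 0.46162941 -0.02936204]
 knob pred [ 0.53862827 -0.25116415] pivot [ 0.55477217 -0.12721104]
 red n 103 median [ 0.86881709 -0.0584087   0.06178397] maxz 0.12019929586287145 pix [191.06796117 338.62135922]
 top plane [[ 0.75091221 -0.16622309  0.115     ]]
 board 0.514530288696289 0.2770502395629883 (79.98795318603516, 156.82778930664062) 4.513988018035889[ WARN:0@0.747] global loadsave.cpp:1063 imwrite_ Unsupported depth image for selected encoder is fallbacked to CV_8U.
```

```bash
python3 - <<'E'
from h import *
from scipy.optimize import minimize
from scipy.spatial.transform import Rotation as Ro
for n in("top","side"):
    p=np.load(f"pics/{n}0.npz")["p"]
    hsv=None
    P=cv2.GaussianBlur(p,(3,3),0).astype(float)
    # silhouette-free: top-face edge fit: maximise gradient along top edges across red channel using inside(board)/outside contrast via rendered model
    g=cv2.cvtColor(p,cv2.COLOR_RGB2GRAY).astype(float)
    # 3-class model fit: top face color mean vs. outside contrast: maximise sum|grad| on 4 top edges
    up=cv2.resize(cv2.GaussianBlur(g,(0,0),.7),None,fx=8,fy=8,interpolation=cv2.INTER_CUBIC)
    gx=cv2.Sobel(up,cv2.CV_64F,1,0); gy=cv2.Sobel(up,cv2.CV_64F,0,1); G=np.hypot(gx,gy)
    t=np.linspace(-1,1,40)
    E=np.concatenate([np.c_[80*t,28+0*t],np.c_[80*t,-28+0*t],np.c_[80+0*t,28*t],np.c_[-80+0*t,28*t]])/1000
    def cost(q):
        c,s=np.cos(q[2]),np.sin(q[2]); xy=E@np.array([[c,s],[-s,c]])+q[:2]
        uv=(proj(n,np.c_[xy,np.full(len(xy),.02)])+.5)*8-.5
        return -cv2.remap(G.astype(np.float32),uv[:,0].astype(np.float32).reshape(-1,1),uv[:,1].astype(np.float32).reshape(-1,1),cv2.INTER_LINEAR).mean()
    best=None
    for x in np.arange(.505,.53,.003):
      for y in np.arange(.275,.30,.003):
        for a in (-.16,-.12,-.08):
            v=cost([x,y,a]); 
            if best is None or v<best[0]: best=(v,[x,y,a])
    r=minimize(cost,best[1],method="Nelder-Mead",options=dict(initial_simplex=np.array(best[1])+np.array([[0,0,0],[.003,0,0],[0,.003,0],[0,0,.03]])))
    print(n,r.x,r.fun)
    c,s=np.cos(r.x[2]),np.sin(r.x[2])
    cor=np.array([[80,28],[80,-28],[-80,-28],[-80,28]])/1000@np.array([[c,s],[-s,c]])+r.x[:2]
    uv=proj(n,np.c_[cor,np.full(4,.02)]); o=uv.min(0).astype(int)-15
    im=cv2.resize(p[o[1]:o[1]+80,o[0]:o[0]+80,::-1],None,fx=7,fy=7,interpolation=cv2.INTER_CUBIC)
    cv2.polylines(im,[np.round((uv-o+.5)*7).astype(np.int32)],True,(0,255,0),1); cv2.imwrite(f"pics/ov_{n}.png",im)
R=Ro.from_quat(np.roll(env.sense()["orientation"],-1)).as_matrix(); print(R.round(3))
E
python3 -c "
import cv2,numpy as np
cv2.imwrite('pics/ov.png',cv2.resize(np.hstack([cv2.imread('pics/ov_top.png'),cv2.imread('pics/ov_side.png')]),(800,400)))"
```

```text
top [ 0.51888789  0.29401342 -0.07783116] -21.473308563232422
side [ 0.51727916  0.29625602 -0.1275313 ] -27.20615005493164
[[-0.     0.33   0.944]
 [ 0.     0.944 -0.33 ]
 [-1.     0.    -0.   ]]
```

View pics/ov.png

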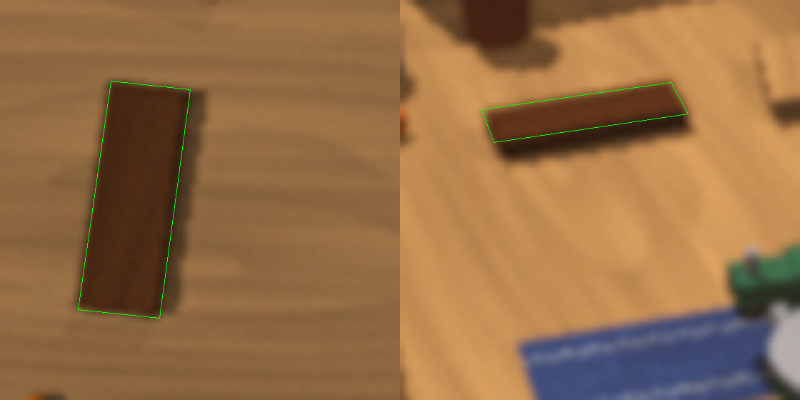

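drive_tool(
  targets=[
    {"jaw":100,"xyz":[0,-0.021,0.035],"turn":0},
    {"jaw":100,"xyz":[0,-0.042,0.07],"turn":0},
    {"jaw":100,"xyz":[0,-0.063,0.105],"turn":0},
    {"jaw":100,"xyz":[0,-0.084,0.14],"turn":0},
    {"jaw":100,"xyz":[0,-0.104,0.174],"turn":0},
  ],
)

```text
time: 1.52
tcp_pos: [0.3536, 0.48, 0.1999]
orientation: [0.697, 0.118, 0.697, -0.118]
wrist_force: [-0.0, 0.7, -0.0]
width: 0.0875
```

```bash
cat >> h.py <<'E'
from scipy.spatial.transform import Rotation as Ro
def to(x,y,z,yaw):
    s=env.sense(); R=Ro.from_quat(np.roll(s["orientation"],-1)).as_matrix()
    cur=np.arctan2(-R[0,1],R[1,1]); d=R.T@(np.array([x,y,z])-s["tcp_pos"])
    print("t",round(s["time"],2),"tcp",s["tcp_pos"].round(4),"yaw",round(cur,4),"F",s["wrist_force"].round(1),"w",round(s["width"],4))
    print("shift",d.round(4),"turn",round(cur-yaw,4),"tilt",R[:,0].round(4))
E
python3 -c "
from h import *
to(.509,.294,.2,-.08)"
```

```text
t 1.52 tcp [0.3536 0.48   0.1999] yaw -0.3359 F [-0.   0.7 -0. ] w 0.0875
shift [-1.000e-04 -1.244e-01  2.080e-01] turn -0.2559 tilt [ 3.e-04  2.e-04 -1.e+00]
```

drive_tool(
  targets=[
    {"jaw":100,"xyz":[0,-0.02,0.034],"turn":0},
    {"jaw":100,"xyz":[0,-0.04,0.068],"turn":0},
    {"jaw":100,"xyz":[0,-0.06,0.102],"turn":0},
    {"jaw":100,"xyz":[0,-0.08,0.136],"turn":-0.1},
    {"jaw":100,"xyz":[0,-0.1,0.168],"turn":-0.2},
  ],
)

```text
time: 1.93
tcp_pos: [0.4794, 0.3303, 0.1999]
orientation: [0.706, 0.047, 0.705, -0.046]
wrist_force: [0.8, 1.1, 0.1]
width: 0.0881
```

```bash
python3 -c "
from h import *
to(.509,.294,.1,-.08)"
```

```text
t 1.93 tcp [0.4794 0.3303 0.1999] yaw -0.1316 F [0.8 1.1 0.1] w 0.0881
shift [ 0.1    -0.0321  0.034 ] turn -0.0516 tilt [ 7.e-04  2.e-04 -1.e+00]
```

drive_tool(
  targets=[
    {"jaw":100,"xyz":[0.02,-0.032,0.034],"turn":-0.05},
    {"jaw":100,"xyz":[0.05,-0.032,0.034],"turn":-0.05},
    {"jaw":100,"xyz":[0.08,-0.032,0.034],"turn":-0.05},
    {"jaw":100,"xyz":[0.1,-0.032,0.034],"turn":-0.05},
    {"jaw":100,"xyz":[0.1,-0.032,0.034],"turn":-0.05},
  ],
)

```text
time: 2.35
tcp_pos: [0.5049, 0.2936, 0.0955]
orientation: [0.704, 0.029, 0.709, -0.032]
wrist_force: [-0.6, 0.7, 0.3]
width: 0.0876
```

Run:
```python
from h import *
to(.509,.294,.006,-.08)
ims=[]
for n,(u0,u1,v0,v1) in dict(top=(90,240,140,260),side=(150,300,100,220)).items():
    p,d=optics.capture(n); a=p[v0:v1,u0:u1,::-1]
    ims.append(cv2.resize(a,(400,320),interpolation=cv2.INTER_CUBIC))
    print(n,proj(n,[env.sense()["tcp_pos"]]))
cv2.imwrite("pics/pre.png",np.hstack(ims))
```

```text
t 2.35 tcp [0.5049 0.2936 0.0955] yaw -0.0863 F [-0.6  0.7  0.3] w 0.0876
shift [0.0895 0.0012 0.0045] turn -0.0063 tilt [-0.006  -0.0043 -1.    ]
top [[153.49937063 197.61879499]]
side [[221.02408168 150.74932683]]
```

View pics/pre.png

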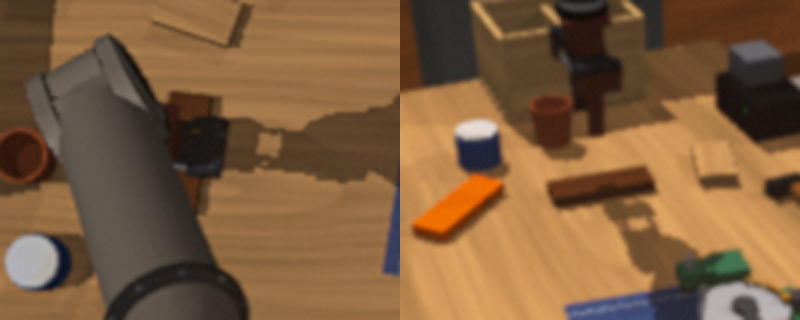

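drive_tool(
  targets=[
    {"jaw":100,"xyz":[0.02,0.001,0.004],"turn":0},
    {"jaw":100,"xyz":[0.035,0.001,0.004],"turn":0},
    {"jaw":100,"xyz":[0.05,0.001,0.004],"turn":0},
    {"jaw":100,"xyz":[0.06,0.001,0.004],"turn":0},
    {"jaw":100,"xyz":[0.06,0.001,0.004],"turn":0},
  ],
)

```text
time: 2.87
tcp_pos: [0.5112, 0.2966, 0.0394]
orientation: [0.706, 0.03, 0.707, -0.03]
wrist_force: [-0.5, 0.1, 0.8]
width: 0.0876
```

Run:
```python
from h import *
to(.509,.294,.006,-.08)
ims=[]
for n,(u0,u1,v0,v1) in dict(top=(120,200,160,230),side=(180,260,130,200)).items():
    p,d=optics.capture(n); a=p[v0:v1,u0:u1,::-1]
    ims.append(cv2.resize(a,(400,350),interpolation=cv2.INTER_CUBIC))
cv2.imwrite("pics/pre2.png",np.hstack(ims))
```

```text
t 2.87 tcp [0.5112 0.2966 0.0394] yaw -0.085 F [-0.5  0.1  0.8] w 0.0876
shift [ 0.0334 -0.0028 -0.0019] turn -0.005 tilt [-6.e-04 -3.e-04 -1.e+00]
```

View pics/pre2.png

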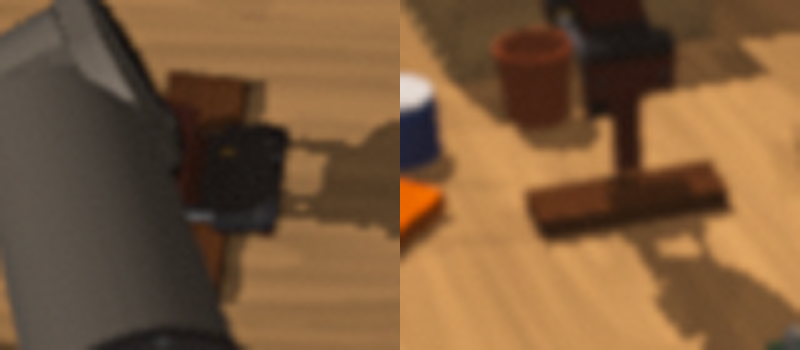

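Run:
```python
from h import *
K,D,R,t,_=cal("side"); print("cam side",-R.T@t)
s=env.sense(); c=s["tcp_pos"]; Rt=Ro.from_quat(np.roll(s["orientation"],-1)).as_matrix()
for w in(-.058,-.044,0,.044,.058):
    q=c+Rt[:,1]*w; print(w,q.round(3),((proj("side",[q])-[180,130])*5+[400,0]).round(0),"bench",((proj("side",[[q[0],q[1],0]])-[180,130])*5+[400,0]).round())
```

```text
cam side [ 0.08415292 -1.04416772  0.79809065]
-0.058 [0.507 0.239 0.041] [[633. 201.]] bench [[635. 245.]]
-0.044 [0.508 0.253 0.041] [[628. 192.]] bench [[631. 237.]]
0 [0.512 0.297 0.041] [[614. 167.]] bench [[617. 211.]]
0.044 [0.516 0.341 0.041] [[601. 143.]] bench [[604. 187.]]
0.058 [0.517 0.355 0.041] [[597. 136.]] bench [[600. 179.]]
```

drive_tool(
  targets=[
    {"jaw":100,"xyz":[0.01,-0.002,-0.002],"turn":0},
    {"jaw":100,"xyz":[0.018,-0.002,-0.002],"turn":0},
    {"jaw":100,"xyz":[0.024,-0.002,-0.002],"turn":0},
    {"jaw":100,"xyz":[0.029,-0.002,-0.002],"turn":0},
    {"jaw":100,"xyz":[0.032,-0.002,-0.002],"turn":0},
  ],
)

```text
time: 3.38
tcp_pos: [0.509, 0.2943, 0.0068]
orientation: [0.706, 0.03, 0.707, -0.031]
wrist_force: [0.4, -0.4, -0.1]
width: 0.0878
```

drive_tool(
  targets=[
    {"jaw":100,"xyz":[0,0,0],"turn":0},
    {"jaw":100,"xyz":[0,0,0],"turn":0},
  ],
)

```text
time: 3.55
tcp_pos: [0.5093, 0.2945, 0.0075]
orientation: [0.706, 0.03, 0.707, -0.03]
wrist_force: [-0.0, -0.5, 0.7]
width: 0.0879
```

Run:
```python
from h import *
to(.509,.294,.006,-.08)
```

```text
t 3.55 tcp [0.5093 0.2945 0.0075] yaw -0.0858 F [-0.  -0.5  0.7] w 0.0879
shift [ 0.0015 -0.0005 -0.0003] turn -0.0058 tilt [-3.e-04 -2.e-04 -1.e+00]
```

drive_tool(
  targets=[
    {"jaw":100,"xyz":[0.002,0,0],"turn":0.005},
    {"jaw":60,"xyz":[0.002,0,0],"turn":0.005},
    {"jaw":50,"xyz":[0.002,0,0],"turn":0.005},
    {"jaw":40,"xyz":[0.002,0,0],"turn":0.005},
    {"jaw":40,"xyz":[0.002,0,0],"turn":0.005},
  ],
  grip_force=12,
)

```text
time: 3.97
tcp_pos: [0.5094, 0.2946, 0.0058]
orientation: [0.706, 0.032, 0.706, -0.032]
wrist_force: [-0.3, -1.4, -0.3]
width: 0.0649
```

drive_tool(
  targets=[
    {"jaw":40,"xyz":[0,0,0],"turn":0},
    {"jaw":40,"xyz":[0,0,0],"turn":0},
    {"jaw":40,"xyz":[0,0,0],"turn":0},
    {"jaw":40,"xyz":[0,0,0],"turn":0},
  ],
)

```text
time: 4.3
tcp_pos: [0.5093, 0.2945, 0.0057]
orientation: [0.706, 0.032, 0.706, -0.032]
wrist_force: [-0.7, -0.2, -0.4]
width: 0.0381
```

Run:
```python
from h import *
to(.509,.294,.006,-.1295)
```

```text
t 4.3 tcp [0.5093 0.2945 0.0057] yaw -0.0908 F [-0.7 -0.2 -0.4] w 0.0381
shift [-0.0003 -0.0005 -0.0003] turn 0.0387 tilt [-0. -0. -1.]
```

Run:
```python
from h import *
ims=[]
for n,(u0,u1,v0,v1) in dict(top=(120,200,160,230),side=(180,260,130,200)).items():
    p,d=optics.capture(n); a=p[v0:v1,u0:u1,::-1]
    ims.append(cv2.resize(a,(400,350),interpolation=cv2.INTER_CUBIC))
cv2.imwrite("pics/pre3.png",np.hstack(ims)); print(env.sense()["width"])
```

```text
0.035634546339592954
```

View pics/pre3.png

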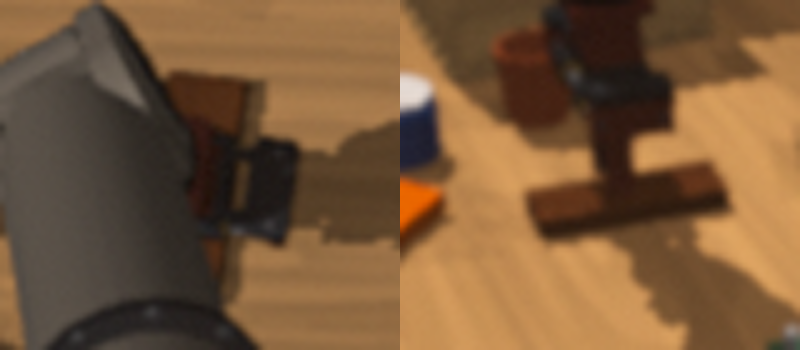

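Run:
```python
from h import *
p,d=optics.capture("side")
a=p[150:190,195:255,::-1]
cv2.imwrite("pics/z1.png",cv2.resize(a,None,fx=13,fy=13,interpolation=cv2.INTER_CUBIC))
m=np.zeros(d.shape,bool)
for v in range(150,182,2):
    row=[]
    for u in range(212,234,3):
        m[:]=0;m[v,u]=1; P=depthpts("side",d,m); row.append(str((P[0]*1000).round().astype(int)) if len(P) else "-")
    print(v,row)
for n in("side",):
  for k in ("board_center",):
    print([(q["centre"],q["conf"]) for q in optics.look_for(k,n)])
s=env.sense();c=s["tcp_pos"]; print(proj("side",[c,c+[0,-.03,0],c+[0,-.03,.03]]))
```

```text
150 ['[519 462  25]', '[472 259 127]', '[470 215 147]', '[480 210 148]', '[492 209 146]', '[505 213 141]', '[515 208 141]', '[526 206 140]']
152 ['[519 466  13]', '[472 262 117]', '[468 210 142]', '[480 210 139]', '[490 206 139]', '[503 210 134]', '[517 215 129]', '[528 211 129]']
154 ['[520 472   1]', '[533 469  -1]', '[471 222 127]', '[482 220 126]', '[494 218 125]', '[503 211 125]', '[515 210 123]', '[527 210 121]']
156 ['[513 451   2]', '[525 445   2]', '[471 223 118]', '[481 218 119]', '[491 210 120]', '[505 219 113]', '[516 214 113]', '[597 410   3]']
158 ['[507 432   2]', '[519 425   3]', '[469 218 113]', '[495 263  85]', '[508 264  82]', '[565 399   6]', '[581 405  -1]', '[592 399   0]']
160 ['[501 411   4]', '[514 410   1]', '[497 311  53]', '[497 271  73]', '[506 262  75]', '[563 395  -2]', '[573 385   1]', '[584 376   3]']
162 ['[494 391   5]', '[508 393   2]', '[500 321  38]', '[497 272  63]', '[510 274  59]', '[554 370   3]', '[568 372  -1]', '[578 360   2]']
164 ['[491 382   1]', '[502 377   1]', '[513 368   3]', '[497 274  53]', '[509 272  52]', '[536 315  24]', '[550 317  20]', '[562 314  19]']Traceback (most recent call last):
  File "<stdin>", line 9, in <module>
  File "h.py", line 16, in depthpts
    q=cv2.undistortPoints(np.c_[u,v].astype(float).reshape(-1,1,2),K,D).reshape(-1,2)
      ~~~~~~~~~~~~~~~~~~~^^^^^^^^^^^^^^^^^^^^^^^^^^^^^^^^^^^^^^^^^^^^^^
cv2.error: OpenCV(4.12.0) /io/opencv/modules/calib3d/src/undistort.dispatch.cpp:347: error: (-215:Assertion failed) CV_IS_MAT(_src) && CV_IS_MAT(_dst) && (_src->rows == 1 || _src->cols == 1) && (_dst->rows == 1 || _dst->cols == 1) && _src->cols + _src->rows - 1 == _dst->rows + _dst->cols - 1 && (CV_MAT_TYPE(_src->type) == CV_32FC2 || CV_MAT_TYPE(_src->type) == CV_64FC2) && (CV_MAT_TYPE(_dst->type) == CV_32FC2 || CV_MAT_TYPE(_dst->type) == CV_64FC2) in function 'cvUndistortPointsInternal'
```

View pics/z1.png

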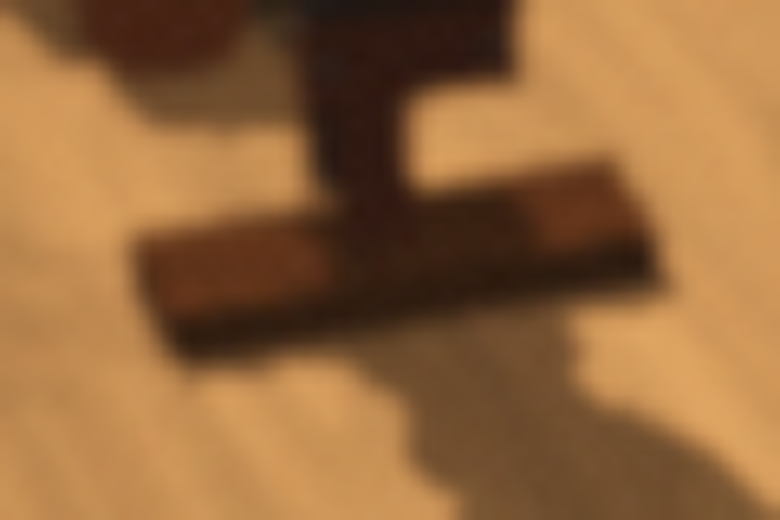

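Run:
```python
from h import *
p,d=optics.capture("side")
for v in range(158,182):
    row=[]
    for u in range(218,230,2):
        m=np.zeros(d.shape,bool);m[v,u]=d[v,u]>0
        row.append(str((depthpts("side",d,m)[0]*1000).round().astype(int)) if m.any() else "-")
    print(v,row)
s=env.sense();c=s["tcp_pos"]; print(s["width"],proj("side",[c,c+[0,-.03,0],c+[0,-.03,.03]]), s["joint_pos"].round(3))
d0=np.load("pics/side0.npz")["d"];p0=np.load("pics/side0.npz")["p"]
m=np.zeros(d.shape,bool);m[160:180,205:245]=(p0[160:180,205:245].sum(2)<170)
P=depthpts("side",d0,m); T=P[P[:,2]>.014]; print(len(T),T.min(0),T.max(0),np.percentile(T,[5,50,95],axis=0).round(3))
```

```text
158 ['[469 219 112]', '[477 218 111]', '[501 268  82]', '[507 262  84]', '[516 264  81]', '[570 401   3]']
159 ['[499 317  55]', '[495 278  74]', '[502 271  76]', '[507 263  79]', '[518 271  72]', '[567 391   4]']
160 ['[498 315  51]', '[506 315  49]', '[500 268  73]', '[508 267  72]', '[517 267  70]', '[566 389   0]']
161 ['[501 324  42]', '[507 318  43]', '[500 268  69]', '[508 267  67]', '[516 267  66]', '[562 378   2]']
162 ['[499 319  40]', '[505 313  41]', '[500 269  64]', '[509 270  62]', '[517 271  59]', '[562 378  -3]']
163 ['[498 317  36]', '[507 320  33]', '[499 267  60]', '[507 265  60]', '[515 266  57]', '[553 354   5]']
164 ['[516 378  -3]', '[507 320  28]', '[502 277  51]', '[509 271  52]', '[516 268  52]', '[539 312  25]']
165 ['[513 368  -2]', '[510 330  18]', '[498 266  52]', '[508 271  47]', '[516 268  47]', '[537 306  24]']
166 ['[497 317  23]', '[506 317  20]', '[498 267  47]', '[509 273  42]', '[516 269  42]', '[534 300  23]']
167 ['[495 312  21]', '[503 310  20]', '[499 270  41]', '[507 270  39]', '[516 270  37]', '[533 295  21]']
168 ['[491 299  24]', '[499 29
[... 1065 characters left out ...]
84 259   0]', '[490 250   3]', '[498 249   1]', '[506 249   0]', '[512 241   3]']
179 ['[472 248   4]', '[479 244   4]', '[488 246   1]', '[496 243   1]', '[503 240   1]', '[511 238   0]']
180 ['[471 244   2]', '[477 238   4]', '[484 233   5]', '[493 234   2]', '[500 232   1]', '[508 229   1]']
181 ['[470 241  -1]', '[477 238  -1]', '[483 230   2]', '[489 223   4]', '[498 225   1]', '[504 219   3]']
0.035040673512045456 [[222.86285518 171.41232122]
 [225.32974291 174.7641415 ]
 [224.95557236 168.26227273]] [-0.696  0.584  0.086  1.911 -0.079  0.65   0.919]
114 [0.43829909 0.25968865 0.01400952] [0.58924141 0.30626331 0.02654593] [[0.443 0.264 0.015]
 [0.509 0.272 0.02 ]
 [0.582 0.299 0.023]]
```

drive_tool(
  targets=[
    {"jaw":100,"xyz":[-0.004,0,0],"turn":0},
    {"jaw":100,"xyz":[-0.004,0,0],"turn":0},
    {"jaw":100,"xyz":[-0.004,0,0],"turn":0},
    {"jaw":100,"xyz":[-0.004,0,0],"turn":0},
    {"jaw":100,"xyz":[-0.004,0,0],"turn":0},
  ],
)

```text
time: 4.92
tcp_pos: [0.5094, 0.2945, 0.0097]
orientation: [0.706, 0.032, 0.706, -0.032]
wrist_force: [0.5, -0.3, 1.3]
width: 0.0649
```

drive_tool(
  targets=[
    {"jaw":100,"xyz":[0,0,0],"turn":0},
    {"jaw":100,"xyz":[0,0,0],"turn":0},
    {"jaw":100,"xyz":[0,0,0],"turn":0},
    {"jaw":100,"xyz":[0,0,0],"turn":0},
  ],
)

```text
time: 5.25
tcp_pos: [0.5093, 0.2945, 0.0096]
orientation: [0.706, 0.032, 0.706, -0.032]
wrist_force: [0.1, 1.0, -1.5]
width: 0.0871
```

Run:
```python
from h import *
p,d=optics.capture("side")
a=p[150:190,195:255,::-1]
cv2.imwrite("pics/z2.png",cv2.resize(a,None,fx=13,fy=13,interpolation=cv2.INTER_CUBIC))
for v in range(158,182):
    row=[]
    for u in range(214,234,2):
        m=np.zeros(d.shape,bool);m[v,u]=d[v,u]>0
        row.append(str((depthpts("side",d,m)[0]*1000).round().astype(int)) if m.any() else "-")
    print(v,*row)
to(.509,.294,-.009,-.08)
```

```text
158 [513 422   6] [523 424   3] [507 342  46] [513 334  48] [492 241  97] [500 240  96] [508 239  95] [572 406   1] [579 401   2] [585 391   5]
159 [512 419   3] [521 417   2] [507 343  40] [514 338  41] [493 244  91] [501 244  89] [509 243  88] [570 400  -1] [577 394   0] [584 389   1]
160 [510 414   1] [518 411   0] [506 342  36] [513 336  38] [492 242  88] [501 245  84] [508 240  85] [566 389   0] [572 381   3] [581 380   1]
161 [507 403   2] [516 404  -1] [524 400   0] [531 393   1] [492 244  82] [500 244  81] [508 242  80] [562 379   1] [570 374   2] [576 367   4]
162 [504 395   1] [512 391   1] [518 383   4] [527 383   2] [493 247  76] [500 243  77] [507 240  76] [557 365   4] [565 360   5] [576 367  -1]
163 [500 383   3] [509 384   1] [515 374   4] [526 382  -2] [492 245  73] [499 242  73] [508 244  70] [557 365   0] [564 359   1] [559 318  22]
164 [500 384  -2] [507 378  -1] [513 367   3] [521 363   3] [492 244  69] [498 239  70] [506 239  68] [540 314  24] [548 314  22] [556 311  22]
165 [495 367   2] [503 364   2] [512 366  -1] [507 321  23] [492 247  63] [500 246  62] [509
[... 1792 characters left out ...]
   4] [470 267  -1] [474 253   5] [484 257   1] [491 253   1] [499 251   0] [505 246   1] [513 245   0] [519 235   4] [528 237   1]
179 [459 257   2] [465 252   3] [473 251   2] [482 253  -2] [488 244   2] [495 239   3] [502 237   2] [508 230   5] [518 234   0] [525 230   1]
180 [457 253   0] [463 246   2] [471 243   2] [478 239   2] [486 240   0] [493 237   0] [501 233   0] [505 222   5] [514 223   2] [523 224   0]
181 [453 240   3] [460 235   4] [469 238   1] [476 234   1] [483 231   1] [490 227   2] [499 228  -1] [505 222   1] [511 214   4] [520 216   1]
t 5.3 tcp [0.5094 0.2945 0.0096] yaw -0.0909 F [ 0.3  0.7 -0. ] w 0.0875
shift [ 0.0186 -0.0005 -0.0003] turn -0.0109 tilt [-0. -0. -1.]
```

View pics/z2.png

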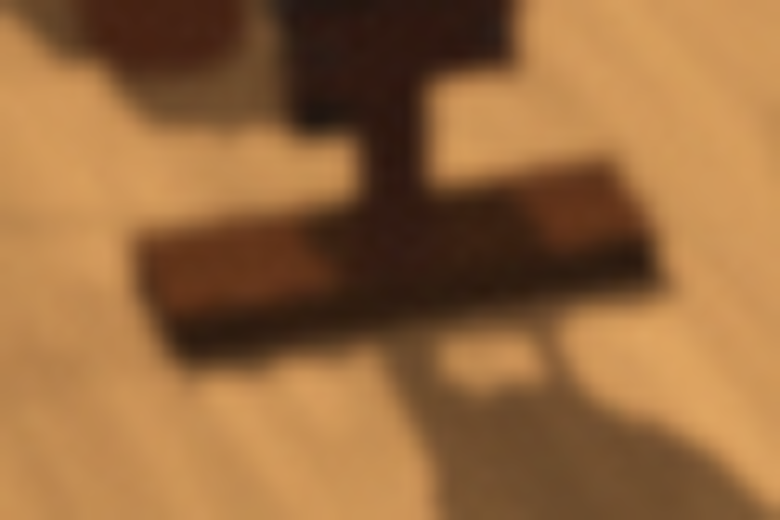

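drive_tool(
  targets=[
    {"jaw":70,"xyz":[-0.03,0,0],"turn":-0.01},
    {"jaw":70,"xyz":[-0.03,0,0],"turn":-0.01},
    {"jaw":70,"xyz":[-0.03,0,0],"turn":-0.01},
    {"jaw":70,"xyz":[-0.03,0,0],"turn":-0.01},
    {"jaw":70,"xyz":[-0.03,0,0],"turn":-0.01},
  ],
)

```text
time: 5.72
tcp_pos: [0.5088, 0.2942, 0.039]
orientation: [0.706, 0.028, 0.707, -0.029]
wrist_force: [-0.4, -0.4, -0.1]
width: 0.0619
```

Run:
```python
from h import *
p,d=optics.capture("side")
a=p[140:180,195:255,::-1]
cv2.imwrite("pics/z3.png",cv2.resize(a,None,fx=13,fy=13,interpolation=cv2.INTER_CUBIC))
for v in range(150,174):
    row=[]
    for u in range(214,232,2):
        m=np.zeros(d.shape,bool);m[v,u]=d[v,u]>0
        row.append(str((depthpts("side",d,m)[0]*1000).round().astype(int)) if m.any() else "-")
    print(v,*row)
to(.509,.294,-.009,-.08)
```

```text
150 [538 498   5] [547 494   5] [470 215 147] [480 220 143] [498 252 125] [506 254 122] [513 251 122] [598 478   2] [605 471   3]
151 [537 495   2] [546 492   1] [504 326  85] [513 327  83] [497 250 122] [506 254 118] [513 251 118] [594 465   3] [603 464   2]
152 [534 486   1] [541 477   4] [504 326  81] [513 327  79] [498 254 115] [505 250 116] [513 252 113] [591 458   2] [599 453   3]
153 [530 472   3] [538 470   3] [505 330  75] [513 328  74] [498 256 110] [505 251 111] [512 249 110] [587 447   3] [596 445   2]
154 [528 469   0] [534 457   5] [503 325  72] [512 326  71] [498 256 106] [506 255 105] [514 254 103] [582 434   5] [591 433   4]
155 [524 455   3] [532 452   2] [506 335  63] [513 330  64] [497 254 102] [504 251 103] [514 255  99] [581 431   2] [591 432  -1]
156 [522 448   2] [527 437   5] [536 436   4] [546 439   1] [496 251 100] [503 250  99] [513 255  94] [577 421   3] [585 416   3]
157 [519 440   1] [527 438   0] [536 435   0] [542 425   3] [497 257  93] [505 255  92] [512 253  91] [575 415   1] [577 395  10]
158 [515 428   3] [523 424   3] [532 423   1] [539 417   3] 
[... 1448 characters left out ...]
[528 283  19] [532 269  25]
170 [473 296  20] [480 292  20] [488 292  18] [493 281  23] [501 280  22] [509 277  21] [515 269  24] [522 266  24] [532 268  21]
171 [471 291  18] [479 291  16] [484 278  22] [491 275  22] [499 274  20] [508 274  19] [515 269  20] [524 273  15] [531 266  17]
172 [466 274  24] [475 277  20] [481 270  22] [493 280  14] [499 274  16] [507 272  15] [515 270  14] [522 267  14] [530 266  13]
173 [466 275  19] [474 274  17] [482 273  16] [490 272  15] [498 271  13] [506 269  12] [514 268  11] [524 272   7] [532 271   5]
t 5.77 tcp [0.5088 0.2942 0.0389] yaw -0.0808 F [-0.1 -0.8 -0.4] w 0.0617
shift [ 0.0479 -0.0001  0.0003] turn -0.0008 tilt [-1.2e-03 -8.0e-04 -1.0e+00]
```

View pics/z3.png

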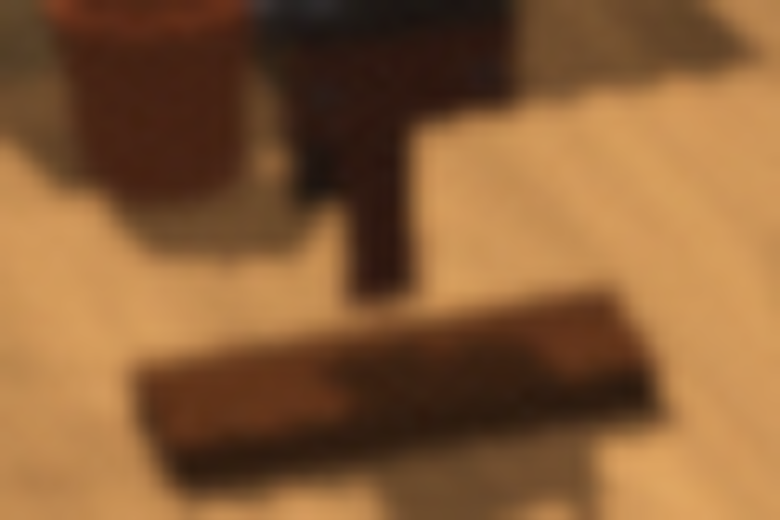

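drive_tool(
  targets=[
    {"jaw":90,"xyz":[0,0,0],"turn":0},
    {"jaw":90,"xyz":[0,0,0],"turn":0},
    {"jaw":90,"xyz":[0.01,0,0],"turn":0},
    {"jaw":90,"xyz":[0.025,0,0],"turn":0},
    {"jaw":90,"xyz":[0.035,0,0],"turn":0},
  ],
)

```text
time: 6.18
tcp_pos: [0.5088, 0.2943, 0.0031]
orientation: [0.706, 0.028, 0.707, -0.029]
wrist_force: [0.1, 0.1, -1.0]
width: 0.0791
```

drive_tool(
  targets=[
    {"jaw":90,"xyz":[0.004,0,0],"turn":0},
    {"jaw":90,"xyz":[0.007,0,0],"turn":0},
    {"jaw":90,"xyz":[0.01,0,0],"turn":0},
    {"jaw":90,"xyz":[0.01,0,0],"turn":0},
  ],
)

```text
time: 6.52
tcp_pos: [0.5093, 0.2945, -0.0057]
orientation: [0.706, 0.028, 0.707, -0.029]
wrist_force: [0.3, -0.1, -0.1]
width: 0.0791
```

```bash
cat > look.py <<'E'
from h import *
import sys
n,tag,u0,u1,v0,v1=sys.argv[1],sys.argv[2],*map(int,sys.argv[3:7])
p,d=optics.capture(n); a=p[v0:v1,u0:u1,::-1]
f=min(780/(u1-u0),580/(v1-v0))
cv2.imwrite(f"pics/{tag}.png",cv2.resize(a,None,fx=f,fy=f,interpolation=cv2.INTER_CUBIC)); np.savez(f"pics/{tag}.npz",p=p,d=d)
print("scale",round(f,2)); to(0,0,0,0)
E
python3 look.py side z4 195 255 150 190
```

```text
scale 13.0
t 6.57 tcp [ 0.5095  0.2946 -0.0053] yaw -0.0808 F [-0.5  0.4  0.5] w 0.0796
shift [-0.0054 -0.3348 -0.484 ] turn -0.0808 tilt [ 1.e-04  0.e+00 -1.e+00]
```

View pics/z4.png

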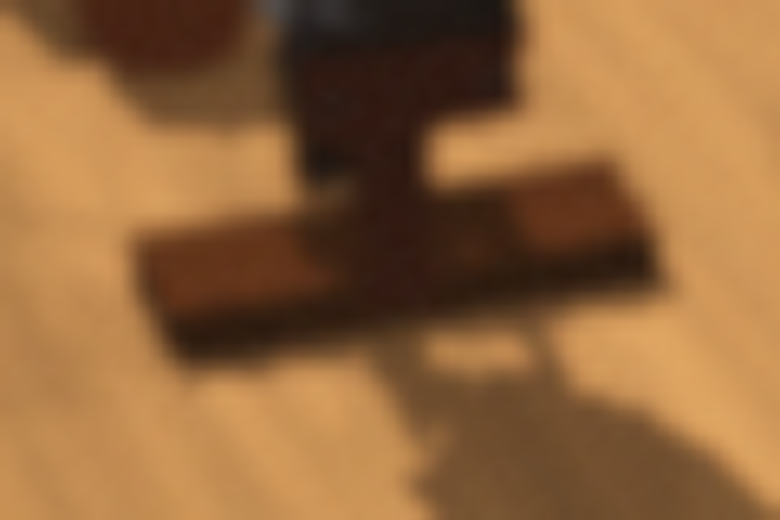

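```bash
cat > tip.py <<'E'
from h import *
import sys
z=np.load(f"pics/{sys.argv[1]}.npz"); d=z["d"]
for v in range(int(sys.argv[2]),int(sys.argv[3])):
    row=[]
    for u in (218,220,222,224,225,226,228):
        m=np.zeros(d.shape,bool);m[v,u]=d[v,u]>0
        row.append(str((depthpts("side",d,m)[0]*1000).round().astype(int)) if m.any() else "-")
    print(v,*row)
E
python3 tip.py z4 164 182
```

```text
164 [503 335  22] [511 333  21] [492 246  68] [500 246  66] [505 248  64] [507 242  67] -
165 [511 362   2] [509 326  20] [494 253  60] [500 246  62] [504 245  61] [509 249  58] [538 311  21]
166 [498 320  21] [504 313  23] [494 252  56] [500 245  58] [506 252  53] [508 247  55] [536 303  21]
167 [494 308  23] [504 314  18] [492 246  55] [499 243  55] [504 245  52] [507 244  52] [531 289  24]
168 [492 303  21] [500 300  21] [493 253  47] [500 247  48] [504 248  46] [507 245  47] [529 285  22]
169 [489 292  23] [495 286  24] [493 254  42] [500 248  43] [503 245  44] [509 251  39] [527 279  21]
170 [488 291  19] [495 288  19] [494 258  35] [499 247  39] [506 253  34] [506 242  40] [524 271  21]
171 [484 280  21] [492 276  21] [493 254  32] [500 249  33] [503 247  33] [507 247  32] [522 267  19]
172 [483 277  18] [490 271  20] [499 275  16] [498 245  31] [503 246  30] [508 249  27] [517 251  24]
173 [483 276  14] [489 270  16] [498 271  13] [498 244  27] [504 251  22] [507 246  24] [516 251  20]
174 [481 271  13] [488 269  12] [499 275   6] [508 278   3] [510 270   6] [514 270   5] [522 268   5]
175 [480 270   9] [489 273   5] [497 270   5] [507 275   0] [510 271   1] [514 271   0] [520 261   4]
176 [481 272   3] [487 265   5] [495 264   4] [502 261   4] [506 260   3] [510 259   3] [518 258   1]
177 [479 268   1] [487 267  -1] [493 260   1] [500 256   2] [504 254   2] [509 256   0] [514 245   5]
178 [476 257   3] [484 257   1] [491 253   1] [498 250   1] [502 248   1] [505 246   2] [512 241   3]
179 [474 252   1] [482 253  -1] [486 239   5] [495 240   3] [500 242   0] [502 235   4] [510 234   2]
180 [469 239   5] [478 240   2] [485 234   4] [492 231   4] [496 232   2] [500 230   2] [508 229   1]
181 [468 235   3] [476 235   1] [483 231   1] [491 229   1] [493 222   3] [497 223   2] [505 222   0]
```

drive_tool(
  targets=[
    {"jaw":90,"xyz":[0.004,0,0],"turn":0},
    {"jaw":90,"xyz":[0.008,0,0],"turn":0},
    {"jaw":90,"xyz":[0.011,0,0],"turn":0},
    {"jaw":90,"xyz":[0.013,0,0],"turn":0},
    {"jaw":90,"xyz":[0.013,0,0],"turn":0},
  ],
)

```text
time: 6.98
tcp_pos: [0.509, 0.2943, -0.0189]
orientation: [0.706, 0.028, 0.707, -0.029]
wrist_force: [0.5, 0.5, -0.4]
width: 0.079
```

```bash
python3 look.py side z5 195 255 150 190; python3 tip.py z5 170 182
```

```text
scale 13.0
t 7.03 tcp [ 0.5092  0.2944 -0.0186] yaw -0.0808 F [ 0.6 -0.1  0.9] w 0.0791
shift [-0.0183 -0.3346 -0.4838] turn -0.0808 tilt [-4.e-04 -3.e-04 -1.e+00]
170 [486 283  24] [494 283  22] [494 257  35] [500 250  37] [504 249  37] [509 251  35] [525 273  20]
171 [483 276  23] [489 268  26] [493 255  32] - [504 251  31] [507 246  33] [522 266  19]
172 [481 269  23] [491 274  18] [494 258  26] [499 246  31] [503 247  29] [509 252  25] [522 268  14]
173 [481 271  17] [490 272  15] [499 274  12] [498 244  27] [504 250  23] [508 251  21] [515 247  22]
174 [482 274  11] [489 270  11] [497 269  10] [498 248  21] [502 245  21] [506 245  20] [514 244  19]
175 [481 272   7] [489 270   7] [498 272   3] [499 249  15] [502 245  17] [507 250  13] [513 241  16]
176 [481 272   3] [488 270   2] [497 271  -1] [497 243  14] [504 252   8] [506 248  10] [515 248   7]
177 [479 267   1] [488 268  -2] [493 260   2] [501 259   0] [505 256   1] [507 250   3] [515 249   2]
178 [476 260   1] [483 255   2] [490 251   3] [497 247   3] [502 250   0] [506 250  -1] [511 238   4]
179 [473 250   2] [481 249   1] [488 245   1] [495 242   1] [499 241   1] [506 248  -4] [510 237   1]
180 [469 239   5] [478 241   1] [485 237   2] [493 234   2] [498 239  -2] [499 227   4] [507 227   2]
181 [468 236   2] [476 235   0] [484 234  -1] [490 226   2] [494 225   2] [498 225   1] [505 223   0]
```

View pics/z5.png

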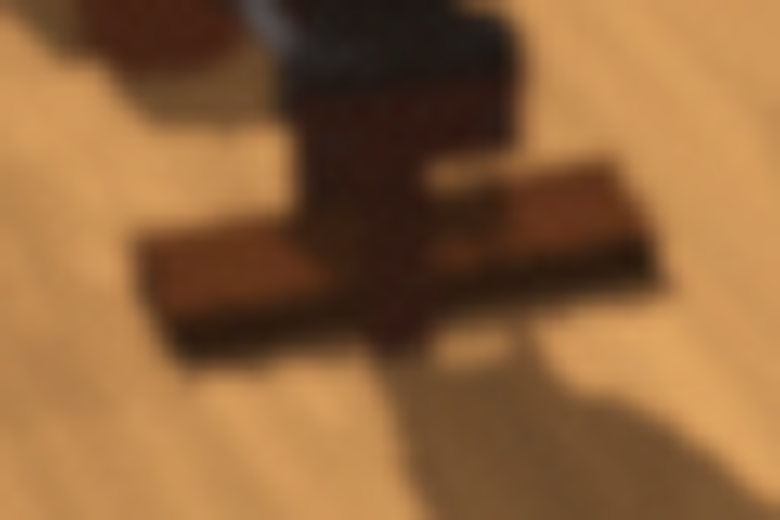

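drive_tool(
  targets=[
    {"jaw":50,"xyz":[0,0,0],"turn":0},
    {"jaw":50,"xyz":[0,0,0],"turn":0},
    {"jaw":50,"xyz":[0,0,0],"turn":0},
    {"jaw":50,"xyz":[0,0,0],"turn":0},
    {"jaw":50,"xyz":[0,0,0],"turn":0},
  ],
  grip_force=12,
)

```text
time: 7.45
tcp_pos: [0.5094, 0.2948, -0.0182]
orientation: [0.707, 0.029, 0.706, -0.028]
wrist_force: [-0.5, 0.1, -0.6]
width: 0.0558
```

drive_tool(
  targets=[
    {"jaw":50,"xyz":[0,0,0],"turn":0},
    {"jaw":50,"xyz":[0,0,0],"turn":0},
    {"jaw":50,"xyz":[0,0,0],"turn":0},
  ],
)

```text
time: 7.7
tcp_pos: [0.5095, 0.2947, -0.0182]
orientation: [0.707, 0.029, 0.706, -0.028]
wrist_force: [0.2, 1.6, 1.2]
width: 0.0561
```

```bash
python3 look.py side z6 180 270 130 195; python3 tip.py z6 158 180
```

```text
scale 8.67
t 7.75 tcp [ 0.5095  0.2947 -0.0182] yaw -0.0808 F [-0.2  0.5  2. ] w 0.0558
shift [-0.0184 -0.3349 -0.484 ] turn -0.0808 tilt [ 3.e-04  3.e-04 -1.e+00]
158 [468 215 114] [476 213 114] [482 208 115] [490 211 112] [494 208 112] [499 212 109] [510 221 103]
159 [469 217 109] [477 219 106] [485 219 105] [493 218 103] [496 216 104] [500 216 102] [506 212 103]
160 [471 224 101] [475 214 105] [484 218 101] [493 221  98] [496 217  99] [501 220  97] [509 220  95]
161 [470 224  97] [478 225  94] [484 219  96] [491 214  97] [495 214  96] [497 210  98] [507 214  94]
162 [470 225  92] [475 214  96] [484 220  91] [493 221  89] [494 213  93] [499 214  91] [507 214  89]
163 [500 325  32] [476 220  89] [482 213  91] [502 252  67] [506 249  68] [512 254  64] [554 356   5]
164 [501 327  26] [508 322  27] [497 259  60] [504 256  60] [508 256  59] [511 254  60] [538 308  27]
165 [502 332  19] [509 327  19] [497 261  55] [502 253  58] [507 255  56] [514 262  51] [537 306  24]
166 [497 317  22] [506 317  20] [494 254  54] [504 260  49] [508 260  49] [510 253  51] [535 302  21]
167 [494 309  23] 
[... 607 characters left out ...]
 19] [488 266  18] [494 260  20] [504 263  16] [506 257  19] [511 260  16] [521 265  11]
174 [482 276   9] [490 272  10] [494 258  16] [502 260  14] [507 260  12] [512 262  10] [523 270   3]
175 [482 277   5] [489 270   7] [494 261  10] [503 262   8] [507 262   6] [514 271   0] [521 265   2]
176 [481 272   3] [489 274   0] [497 271  -1] [503 264   2] [507 264   1] [512 266  -1] [519 259   1]
177 [477 262   4] [486 265   1] [492 256   4] [502 260  -1] [503 251   4] [510 261  -3] [515 250   2]
178 [477 262   0] [482 252   4] [491 254   1] [499 253  -1] [500 243   4] [506 247   1] [510 235   6]
179 [474 252   1] [481 249   1] [489 247   0] [497 246  -1] [498 237   4] [501 233   5] [510 236   1]
```

View pics/z6.png

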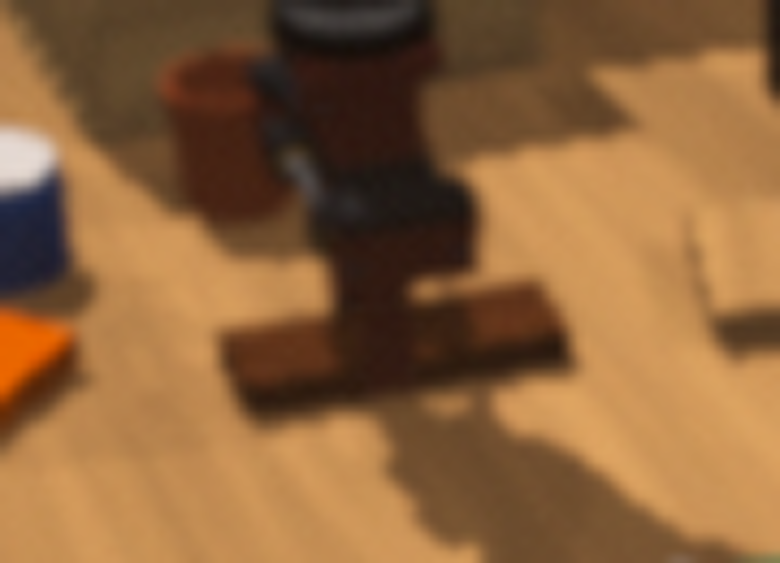

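drive_tool(
  targets=[
    {"jaw":50,"xyz":[0,0,-0.002],"turn":0.012},
    {"jaw":50,"xyz":[0,0,-0.008],"turn":0.024},
    {"jaw":50,"xyz":[0,0,-0.016],"turn":0.036},
    {"jaw":50,"xyz":[0,0,-0.024],"turn":0.049},
    {"jaw":50,"xyz":[0,0,-0.028],"turn":0.049},
  ],
)

```text
time: 8.17
tcp_pos: [0.4802, 0.2971, -0.0182]
orientation: [0.706, 0.046, 0.706, -0.046]
wrist_force: [1.5, -0.3, 1.5]
width: 0.0557
```

```bash
python3 -c "
from h import *
to(.4392,-.0302,-.0182,-.1295)"
```

```text
t 8.17 tcp [ 0.4802  0.2971 -0.0182] yaw -0.1302 F [ 1.5 -0.3  1.5] w 0.0557
shift [-1.000e-04 -3.298e-01  1.800e-03] turn -0.0007 tilt [-1.e-04  2.e-04 -1.e+00]
```

drive_tool(
  targets=[
    {"jaw":50,"xyz":[0,-0.01,0],"turn":0},
    {"jaw":50,"xyz":[0,-0.03,0],"turn":0},
    {"jaw":50,"xyz":[0,-0.055,0],"turn":0},
    {"jaw":50,"xyz":[0,-0.08,0],"turn":0},
    {"jaw":50,"xyz":[0,-0.1,0],"turn":0},
  ],
)

```text
time: 8.58
tcp_pos: [0.4677, 0.196, -0.0182]
orientation: [0.706, 0.046, 0.706, -0.046]
wrist_force: [1.1, 0.9, 1.2]
width: 0.0561
```

```bash
python3 -c "
from h import *
to(.4392,-.0302,-.0182,-.1295)"
```

```text
t 8.58 tcp [ 0.4677  0.196  -0.0182] yaw -0.1297 F [1.1 0.9 1.2] w 0.0561
shift [-0.     -0.228   0.0009] turn -0.0002 tilt [-2.e-04  0.e+00 -1.e+00]
```

drive_tool(
  targets=[
    {"jaw":50,"xyz":[0,-0.02,0],"turn":0},
    {"jaw":50,"xyz":[0,-0.045,0],"turn":0},
    {"jaw":50,"xyz":[0,-0.07,0],"turn":0},
    {"jaw":50,"xyz":[0,-0.095,0],"turn":0},
    {"jaw":50,"xyz":[0,-0.115,0],"turn":0},
  ],
)

```text
time: 9.0
tcp_pos: [0.4526, 0.0818, -0.0183]
orientation: [0.705, 0.046, 0.706, -0.046]
wrist_force: [0.4, 0.4, 0.6]
width: 0.0557
```

```bash
python3 -c "
from h import *
to(.4392,-.0302,-.0182,-.1295)"
```

```text
t 9.0 tcp [ 0.4526  0.0818 -0.0183] yaw -0.1302 F [0.4 0.4 0.6] w 0.0557
shift [-0.     -0.1128  0.0013] turn -0.0007 tilt [-5.e-04 -0.e+00 -1.e+00]
```

```bash
python3 look.py top t1 200 330 130 230
```

```text
scale 5.8
t 9.05 tcp [ 0.4519  0.0778 -0.0183] yaw -0.1344 F [-1.5 -4.8  6. ] w 0.0561
shift [-0.0174 -0.1377 -0.4374] turn -0.1344 tilt [-0.0015 -0.0022 -1.    ]
```

View pics/t1.png

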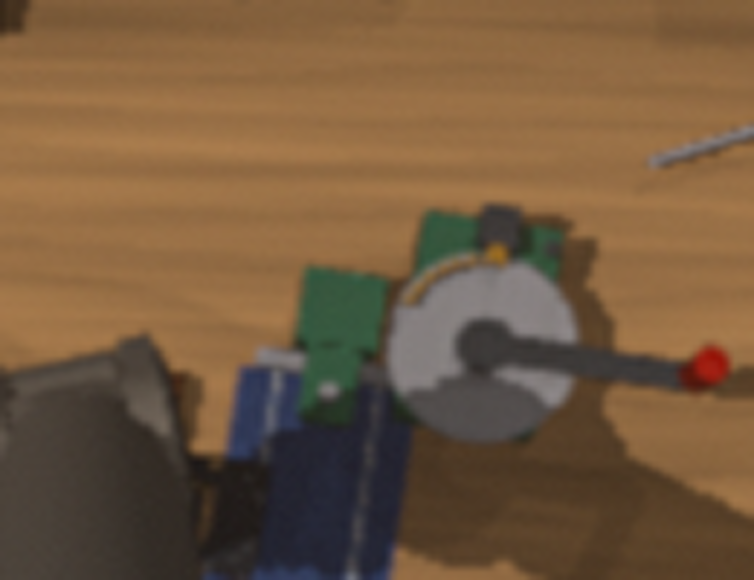

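drive_tool(
  targets=[
    {"jaw":50,"xyz":[0,0,0],"turn":0},
    {"jaw":50,"xyz":[0,0,0],"turn":0},
  ],
)

```text
time: 9.22
tcp_pos: [0.4528, 0.0823, -0.0183]
orientation: [0.705, 0.046, 0.706, -0.047]
wrist_force: [-0.9, -4.7, 7.1]
width: 0.0556
```

```bash
python3 -c "
from h import *
to(.4392,-.0302,-.0182,-.1295)"; python3 look.py side s1 220 340 160 250
```

```text
t 9.22 tcp [ 0.4528  0.0823 -0.0183] yaw -0.1317 F [-0.9 -4.7  7.1] w 0.0556
shift [ 1.000e-04 -1.134e-01  1.300e-03] turn -0.0022 tilt [-0.0013 -0.001  -1.    ]
scale 6.44
t 9.27 tcp [ 0.4529  0.0828 -0.0183] yaw -0.1309 F [-0.4 -5.3  6.3] w 0.0561
shift [-0.0176 -0.1412 -0.4383] turn -0.1309 tilt [-0.0012 -0.001  -1.    ]
```

View pics/s1.png

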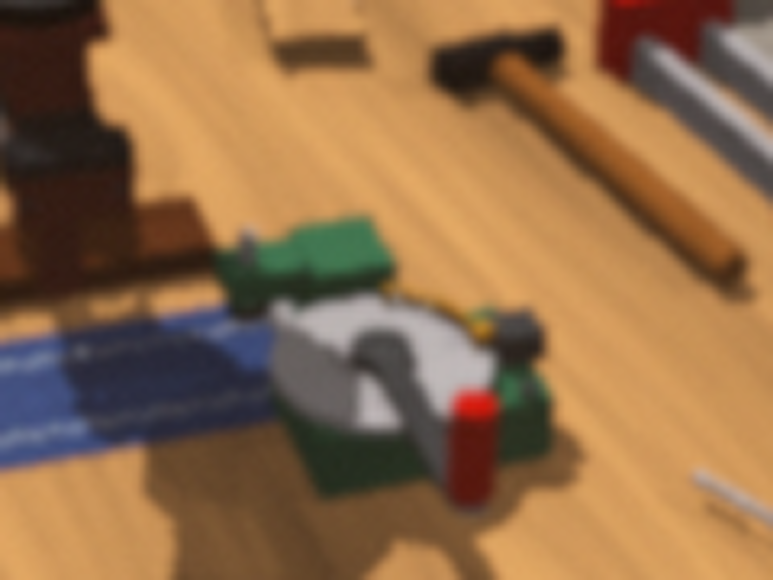

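drive_tool(
  targets=[
    {"jaw":50,"xyz":[-0.0005,-0.01,0],"turn":0},
    {"jaw":50,"xyz":[-0.0005,-0.03,0],"turn":0},
    {"jaw":50,"xyz":[-0.0005,-0.055,0],"turn":0},
    {"jaw":50,"xyz":[-0.0005,-0.075,0],"turn":0},
    {"jaw":50,"xyz":[-0.0005,-0.09,0],"turn":0},
  ],
)

```text
time: 9.68
tcp_pos: [0.4409, -0.0067, -0.0182]
orientation: [0.705, 0.046, 0.706, -0.046]
wrist_force: [-0.4, 0.1, -1.0]
width: 0.0558
```

```bash
python3 -c "
from h import *
to(.4392,-.0302,-.0182,-.1295)"
```

```text
t 9.68 tcp [ 0.4409 -0.0067 -0.0182] yaw -0.1294 F [-0.4  0.1 -1. ] w 0.0558
shift [ 0.     -0.0235  0.0013] turn 0.0001 tilt [-1.3e-03 -2.0e-04 -1.0e+00]
```

drive_tool(
  targets=[
    {"jaw":50,"xyz":[0,-0.01,0],"turn":0},
    {"jaw":50,"xyz":[0,-0.018,0],"turn":0},
    {"jaw":50,"xyz":[0,-0.0225,0],"turn":0},
    {"jaw":50,"xyz":[0,-0.0225,0],"turn":0},
    {"jaw":50,"xyz":[0,-0.0225,0],"turn":0},
  ],
)

```text
time: 10.1
tcp_pos: [0.4391, -0.0273, -0.0179]
orientation: [0.706, 0.046, 0.706, -0.045]
wrist_force: [-0.0, 0.1, -0.9]
width: 0.056
```

```bash
python3 -c "
from h import *
to(.4392,-.0302,-.0182,-.1295)"; python3 look.py top t2 200 330 130 230; cp pics/t2.png pics/t2b.png;  python3 look.py side s2 210 320 180 255
```

```text
t 10.1 tcp [ 0.4391 -0.0273 -0.0179] yaw -0.1292 F [-0.   0.1 -0.9] w 0.056
shift [ 0.0003 -0.0029  0.0004] turn 0.0003 tilt [-1.e-04  4.e-04 -1.e+00]
scale 5.8
t 10.15 tcp [ 0.4393 -0.027  -0.0179] yaw -0.1287 F [-0.3  0.5 -1.1] w 0.0565
shift [-0.0179 -0.0295 -0.4391] turn -0.1287 tilt [ 1.e-04  5.e-04 -1.e+00]
scale 7.09
t 10.2 tcp [ 0.4393 -0.027  -0.0179] yaw -0.1284 F [-0.2  0.4 -1.2] w 0.0559
shift [-0.0179 -0.0295 -0.4391] turn -0.1284 tilt [ 1.e-04  4.e-04 -1.e+00]
```

View pics/t2.png

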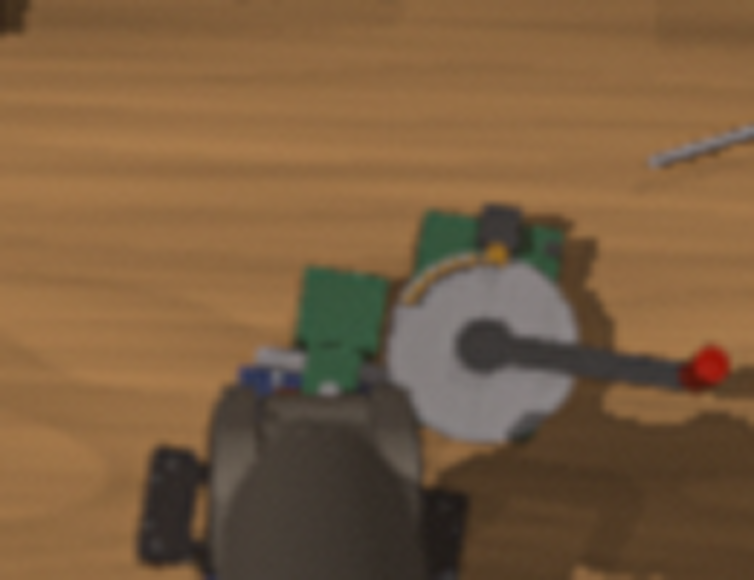

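View pics/s2.png

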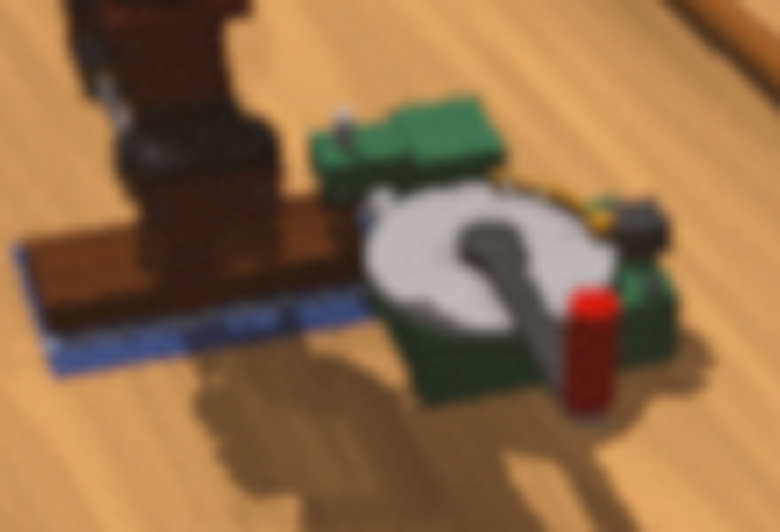

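drive_tool(
  targets=[
    {"jaw":50,"xyz":[0,-0.003,0.001],"turn":0},
    {"jaw":50,"xyz":[0,-0.003,0.003],"turn":0},
    {"jaw":50,"xyz":[0,-0.003,0.005],"turn":0},
    {"jaw":50,"xyz":[0,-0.003,0.007],"turn":0},
    {"jaw":50,"xyz":[0,-0.003,0.008],"turn":0},
  ],
)

```text
time: 10.62
tcp_pos: [0.4472, -0.0319, -0.0178]
orientation: [0.706, 0.046, 0.705, -0.046]
wrist_force: [-0.3, 0.4, -1.1]
width: 0.0562
```

drive_tool(
  targets=[
    {"jaw":50,"xyz":[0,0,0.001],"turn":0},
    {"jaw":50,"xyz":[0,0,0.002],"turn":0},
  ],
)

```text
time: 10.78
tcp_pos: [0.4487, -0.0322, -0.0179]
orientation: [0.706, 0.046, 0.706, -0.046]
wrist_force: [-1.3, 0.2, -0.7]
width: 0.0561
```

```bash
python3 -c "
from h import *
to(.4511,-.0318,-.0182,-.1295)"
```

```text
t 10.78 tcp [ 0.4487 -0.0322 -0.0179] yaw -0.1297 F [-1.3  0.2 -0.7] w 0.0561
shift [0.0003 0.0007 0.0024] turn -0.0002 tilt [-1.e-04  0.e+00 -1.e+00]
```

drive_tool(
  targets=[
    {"jaw":50,"xyz":[0,0,0.001],"turn":0},
    {"jaw":50,"xyz":[0,0,0.002],"turn":0},
  ],
)

```text
time: 10.95
tcp_pos: [0.4502, -0.0324, -0.0179]
orientation: [0.705, 0.046, 0.706, -0.046]
wrist_force: [-2.7, 0.8, -1.1]
width: 0.0558
```

drive_tool(
  targets=[
    {"jaw":50,"xyz":[0,0,0.001],"turn":0},
    {"jaw":50,"xyz":[0,0,0.001],"turn":0},
  ],
)

```text
time: 11.12
tcp_pos: [0.4502, -0.0324, -0.0181]
orientation: [0.705, 0.046, 0.707, -0.046]
wrist_force: [-3.4, 2.0, 1.4]
width: 0.0558
```

drive_tool(
  targets=[
    {"jaw":50,"xyz":[0,0,0.001],"turn":0},
    {"jaw":50,"xyz":[0,0,0.001],"turn":0},
  ],
)

```text
time: 11.28
tcp_pos: [0.4502, -0.0324, -0.0182]
orientation: [0.704, 0.046, 0.707, -0.046]
wrist_force: [-5.8, 2.8, 3.0]
width: 0.0563
```

drive_tool(
  targets=[
    {"jaw":50,"xyz":[0,0,0.001],"turn":0},
    {"jaw":50,"xyz":[0,0,0.002],"turn":0},
    {"jaw":50,"xyz":[0,0,0.003],"turn":0},
    {"jaw":50,"xyz":[0,0,0.003],"turn":0},
  ],
)

```text
time: 11.62
tcp_pos: [0.4504, -0.0325, -0.0184]
orientation: [0.702, 0.046, 0.709, -0.046]
wrist_force: [-12.0, 3.9, 10.9]
width: 0.056
```

```bash
python3 -c "
from h import *
to(.4511,-.0318,-.0182,-.1295)"; python3 look.py side s3 210 320 180 255;python3 look.py top t3 200 330 130 230
```

```text
t 11.62 tcp [ 0.4504 -0.0325 -0.0184] yaw -0.129 F [-12.    3.9  10.9] w 0.056
shift [-0.0002  0.0007  0.0006] turn 0.0005 tilt [-9.2e-03  6.0e-04 -1.0e+00]
scale 7.09
t 11.67 tcp [ 0.4504 -0.0325 -0.0184] yaw -0.129 F [-11.8   3.8   9.7] w 0.0558
shift [-0.0143 -0.0257 -0.451 ] turn -0.129 tilt [-9.1e-03  6.0e-04 -1.0e+00]
scale 5.8
t 11.72 tcp [ 0.4504 -0.0325 -0.0184] yaw -0.129 F [-11.5   3.3  10. ] w 0.0558
shift [-0.0144 -0.0257 -0.451 ] turn -0.129 tilt [-9.e-03  6.e-04 -1.e+00]
```

View pics/s3.png

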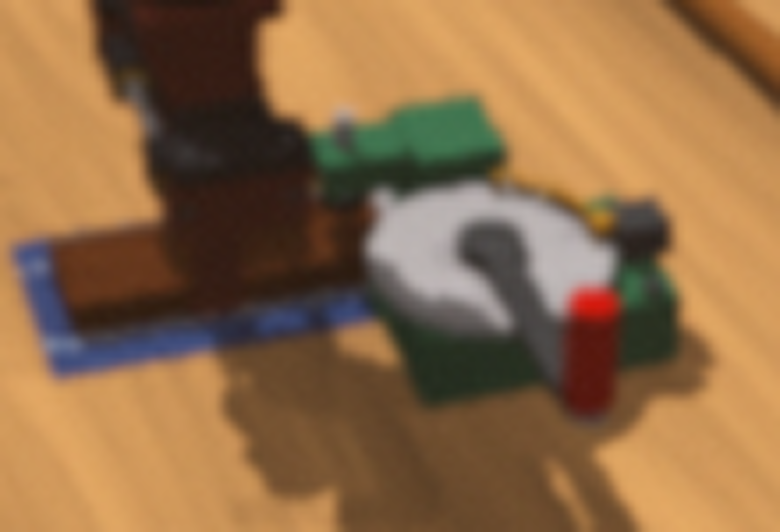

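drive_tool(
  targets=[
    {"jaw":50,"xyz":[0,0,-0.002],"turn":0},
    {"jaw":50,"xyz":[0,0,-0.004],"turn":0},
    {"jaw":50,"xyz":[0,0,-0.004],"turn":0},
  ],
)

```text
time: 11.97
tcp_pos: [0.4506, -0.0325, -0.0181]
orientation: [0.705, 0.046, 0.706, -0.046]
wrist_force: [-3.7, 1.7, -1.1]
width: 0.056
```

drive_tool(
  targets=[
    {"jaw":85,"xyz":[0,0,-0.004],"turn":0},
    {"jaw":85,"xyz":[0,0,-0.004],"turn":0},
    {"jaw":85,"xyz":[0,0,-0.004],"turn":0},
    {"jaw":85,"xyz":[0,0,-0.004],"turn":0},
    {"jaw":85,"xyz":[0,0,-0.004],"turn":0},
  ],
)

```text
time: 12.38
tcp_pos: [0.4484, -0.0322, -0.0176]
orientation: [0.706, 0.046, 0.705, -0.046]
wrist_force: [0.2, 0.5, 0.4]
width: 0.0746
```

drive_tool(
  targets=[
    {"jaw":50,"xyz":[0,0,0],"turn":0},
    {"jaw":50,"xyz":[0,0,0],"turn":0},
    {"jaw":50,"xyz":[0,0,0],"turn":0},
    {"jaw":50,"xyz":[0,0,0],"turn":0},
    {"jaw":50,"xyz":[0,0,0.001],"turn":0},
  ],
)

```text
time: 12.8
tcp_pos: [0.4477, -0.0321, -0.0179]
orientation: [0.705, 0.046, 0.706, -0.046]
wrist_force: [-4.7, 2.1, 8.4]
width: 0.0559
```

drive_tool(
  targets=[
    {"jaw":50,"xyz":[0,0,0.001],"turn":0},
    {"jaw":50,"xyz":[0,0,0.002],"turn":0},
    {"jaw":50,"xyz":[0,0,0.003],"turn":0},
    {"jaw":50,"xyz":[0,0,0.004],"turn":0},
  ],
)

```text
time: 13.13
tcp_pos: [0.448, -0.0322, -0.0181]
orientation: [0.703, 0.046, 0.709, -0.046]
wrist_force: [-10.5, 3.3, 15.5]
width: 0.0564
```

drive_tool(
  targets=[
    {"jaw":50,"xyz":[0,0,-0.002],"turn":0},
    {"jaw":50,"xyz":[0,0,-0.003],"turn":0},
    {"jaw":85,"xyz":[0,0,-0.003],"turn":0},
    {"jaw":85,"xyz":[0,0,-0.003],"turn":0},
    {"jaw":85,"xyz":[0,0,-0.003],"turn":0},
  ],
)

```text
time: 13.55
tcp_pos: [0.4505, -0.0324, -0.0177]
orientation: [0.706, 0.046, 0.705, -0.046]
wrist_force: [-0.7, -0.2, 0.1]
width: 0.0722
```

drive_tool(
  targets=[
    {"jaw":90,"xyz":[0,0,0],"turn":0},
    {"jaw":90,"xyz":[-0.01,0,0],"turn":0},
    {"jaw":90,"xyz":[-0.035,0,0],"turn":0},
    {"jaw":90,"xyz":[-0.07,0,0],"turn":0},
    {"jaw":90,"xyz":[-0.11,0,0],"turn":0},
  ],
)

```text
time: 13.97
tcp_pos: [0.4482, -0.0325, 0.093]
orientation: [0.705, 0.046, 0.707, -0.046]
wrist_force: [0.8, 0.7, 0.1]
width: 0.0791
```

```bash
python3 -c "
from h import *
to(.53,-.253,.16,-.1295)"; python3 look.py side s4 210 320 180 255;python3 look.py top t4 200 330 130 230
```

```text
t 13.97 tcp [ 0.4482 -0.0325  0.093 ] yaw -0.1299 F [0.8 0.7 0.1] w 0.0791
shift [-0.0672 -0.2081  0.1094] turn -0.0004 tilt [-3.e-03 -3.e-04 -1.e+00]
scale 7.09
t 14.02 tcp [ 0.4533 -0.0326  0.1004] yaw -0.1309 F [1.7 0.7 4.3] w 0.0789
shift [ 0.0964 -0.027  -0.4545] turn -0.1309 tilt [ 8.8e-03  7.0e-04 -1.0e+00]
scale 5.8
t 14.07 tcp [ 0.4538 -0.0324  0.098 ] yaw -0.1304 F [ 0.9 -0.4 -0.2] w 0.0789
shift [ 0.0932 -0.0271 -0.4551] turn -0.1304 tilt [ 1.050e-02  9.000e-04 -9.999e-01]
```

View pics/s4.png

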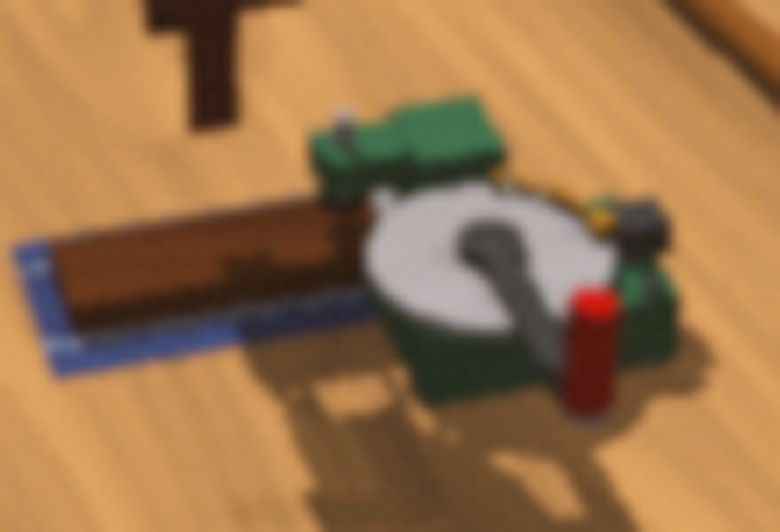

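drive_tool(
  targets=[
    {"jaw":100,"xyz":[-0.035,0,0],"turn":0.1},
    {"jaw":100,"xyz":[-0.06,-0.025,0.01],"turn":0.2},
    {"jaw":100,"xyz":[-0.08,-0.055,0.025],"turn":0.32},
    {"jaw":100,"xyz":[-0.09,-0.09,0.04],"turn":0.44},
    {"jaw":100,"xyz":[-0.1,-0.12,0.055],"turn":0.56},
  ],
)

```text
time: 14.48
tcp_pos: [0.489, -0.1605, 0.1942]
orientation: [0.666, 0.241, 0.664, -0.241]
wrist_force: [0.6, 0.7, -0.1]
width: 0.0882
```

```bash
python3 -c "
from h import *
to(.5375,-.2545,.2,-2.1); print(env.sense()['joint_pos'].round(2))"
```

```text
t 14.48 tcp [ 0.489  -0.1605  0.1942] yaw -0.6956 F [ 0.6  0.7 -0.1] w 0.0882
shift [-0.0056 -0.0411  0.0975] turn 1.4044 tilt [ 2.5e-03 -3.0e-04 -1.0e+00]
[-0.03  0.22  0.26  1.96 -0.07  0.97  1.14]
```

drive_tool(
  targets=[
    {"jaw":100,"xyz":[-0.002,-0.01,0.025],"turn":0.12},
    {"jaw":100,"xyz":[-0.004,-0.02,0.05],"turn":0.24},
    {"jaw":100,"xyz":[-0.005,-0.03,0.075],"turn":0.36},
    {"jaw":100,"xyz":[-0.005,-0.041,0.097],"turn":0.48},
    {"jaw":100,"xyz":[-0.005,-0.041,0.097],"turn":0.6},
  ],
)

```text
time: 14.9
tcp_pos: [0.538, -0.2569, 0.1977]
orientation: [0.564, 0.427, 0.562, -0.429]
wrist_force: [-0.4, 0.5, 0.4]
width: 0.0879
```

drive_tool(
  targets=[
    {"jaw":100,"xyz":[0,0,0],"turn":0.12},
    {"jaw":100,"xyz":[0,0,0],"turn":0.24},
    {"jaw":100,"xyz":[0,0,0],"turn":0.36},
    {"jaw":100,"xyz":[0,0,0],"turn":0.48},
    {"jaw":100,"xyz":[0,0,0],"turn":0.6},
  ],
)

```text
time: 15.32
tcp_pos: [0.537, -0.2517, 0.1973]
orientation: [0.412, 0.574, 0.413, -0.574]
wrist_force: [0.3, 0.6, -0.1]
width: 0.0878
```

```bash
python3 -c "
from h import *
to(.5375,-.2545,.14,-2.1); print(env.sense()['joint_pos'].round(2))"; python3 look.py top t5 215 345 150 250; python3 look.py side s5 210 330 170 260
```

```text
t 15.32 tcp [ 0.537  -0.2517  0.1973] yaw -1.8958 F [ 0.3  0.6 -0.1] w 0.0878
shift [0.0573 0.0014 0.0025] turn 0.2042 tilt [-2.e-04  5.e-04 -1.e+00]
[-0.08  0.38  0.54  1.79 -0.22  1.04  0.21]
scale 5.8
t 15.37 tcp [ 0.5371 -0.2516  0.1973] yaw -1.9026 F [-0.1 -0.7 -0.4] w 0.0877
shift [ 0.1975 -0.5897 -0.0628] turn -1.9026 tilt [-2.e-04  4.e-04 -1.e+00]
scale 6.44
t 15.42 tcp [ 0.5371 -0.2516  0.1972] yaw -1.8909 F [ 0.6 -0.8 -0.6] w 0.0877
shift [ 0.1974 -0.5889 -0.0698] turn -1.8909 tilt [-3.e-04  1.e-04 -1.e+00]
```

View pics/t5.png

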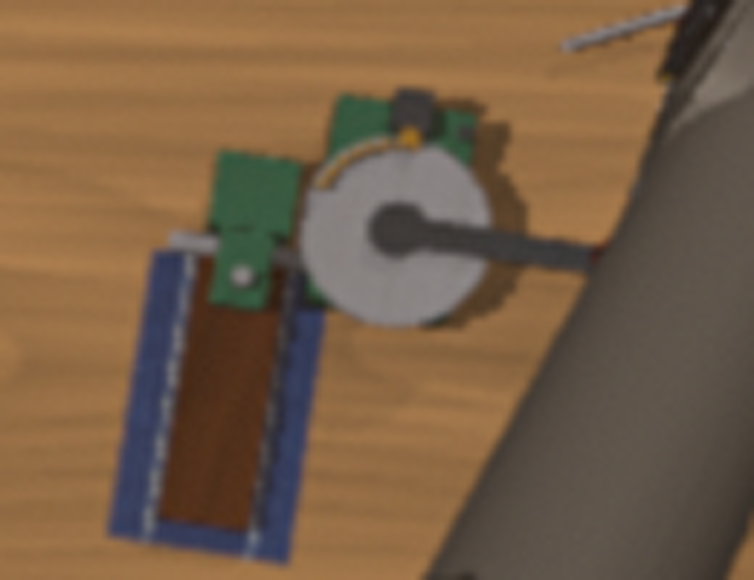

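View pics/s5.png

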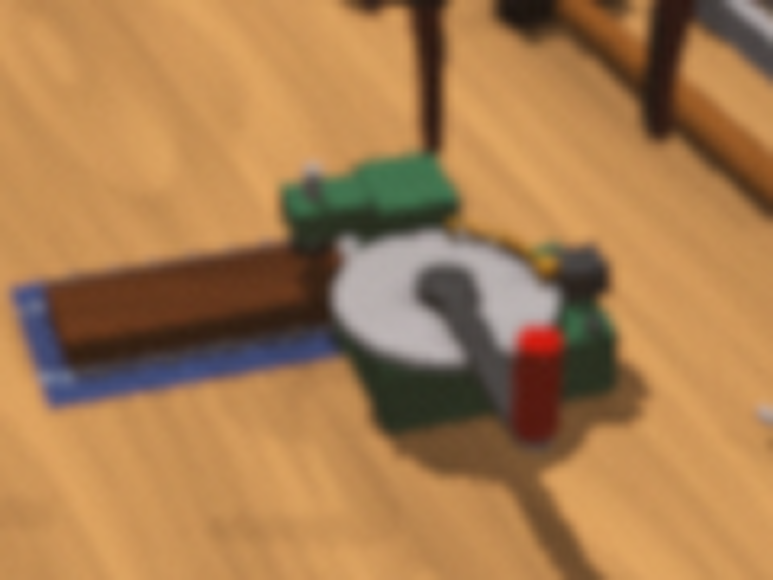

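```bash
cat > bfit.py <<'E'
from h import *
from scipy.optimize import minimize
import sys
p=np.load(sys.argv[1])["p"]; n="top"
im=p[...,2].astype(float)-p[...,0]   # board vs blue
im0=cv2.GaussianBlur(im,(0,0),.6); up=cv2.resize(im0,None,fx=6,fy=6,interpolation=cv2.INTER_CUBIC)
G=np.hypot(cv2.Sobel(up,cv2.CV_64F,1,0),cv2.Sobel(up,cv2.CV_64F,0,1)).astype(np.float32)
t=np.linspace(-.95,.3,60); u=np.linspace(-.9,.9,30)
E=np.concatenate([np.c_[80*t,28+0*t],np.c_[80*t,-28+0*t],np.c_[-80+0*u,28*u]])/1000
def cost(q):
    c,s=np.cos(q[2]),np.sin(q[2]); xy=E@np.array([[c,s],[-s,c]])+q[:2]
    uv=((proj(n,np.c_[xy,np.full(len(xy),.02)])+.5)*6-.5).astype(np.float32)
    return -cv2.remap(G,uv[:,:1],uv[:,1:],cv2.INTER_LINEAR).mean()
b=min((cost([x,y,a]),x,y,a) for x in np.arange(.452,.472,.002) for y in np.arange(-.042,-.022,.002) for a in(-.15,-.13,-.11))
r=minimize(cost,b[1:],method="Nelder-Mead",options=dict(initial_simplex=np.array(b[1:])+np.array([[0,0,0],[.002,0,0],[0,.002,0],[0,0,.02]])))
d=r.x[:2]-[.4605,-.0334]; c,s=np.cos(-.1295),np.sin(-.1295)
print("board",r.x.round(4),"jig-frame err mm",round((c*d[0]+s*d[1])*1000,1),round((-s*d[0]+c*d[1])*1000,1),"dyaw",round(r.x[2]+.1295,4))
E
python3 bfit.py pics/t5.npz
```

```text
board [ 0.4602 -0.0341 -0.1321] jig-frame err mm -0.2 -0.7 dyaw -0.0026
```

drive_tool(
  targets=[
    {"jaw":100,"xyz":[0.03,0.001,0.002],"turn":0.1},
    {"jaw":100,"xyz":[0.06,0.001,0.002],"turn":0.2},
    {"jaw":100,"xyz":[0.085,0.001,0.002],"turn":0.2},
    {"jaw":100,"xyz":[0.085,0.001,0.002],"turn":0.2},
  ],
)

```text
time: 15.75
tcp_pos: [0.5344, -0.2521, 0.1077]
orientation: [-0.354, -0.609, -0.358, 0.613]
wrist_force: [-1.6, 1.1, -0.8]
width: 0.0876
```

```bash
python3 -c "
from h import *
to(.5372,-.2547,.056,-2.1)"; python3 look.py side s6 250 330 180 240
```

```text
t 15.75 tcp [ 0.5344 -0.2521  0.1077] yaw -2.0855 F [-1.6  1.1 -0.8] w 0.0876
shift [0.0517 0.0041 0.0008] turn 0.0145 tilt [-0.0078  0.0027 -1.    ]
scale 9.67
t 15.8 tcp [ 0.5358 -0.253   0.1103] yaw -2.0861 F [-0.9 -0.3 -0.2] w 0.088
shift [ 0.1134 -0.5903  0.0437] turn -2.0861 tilt [-0.005   0.0017 -1.    ]
```

View pics/s6.png

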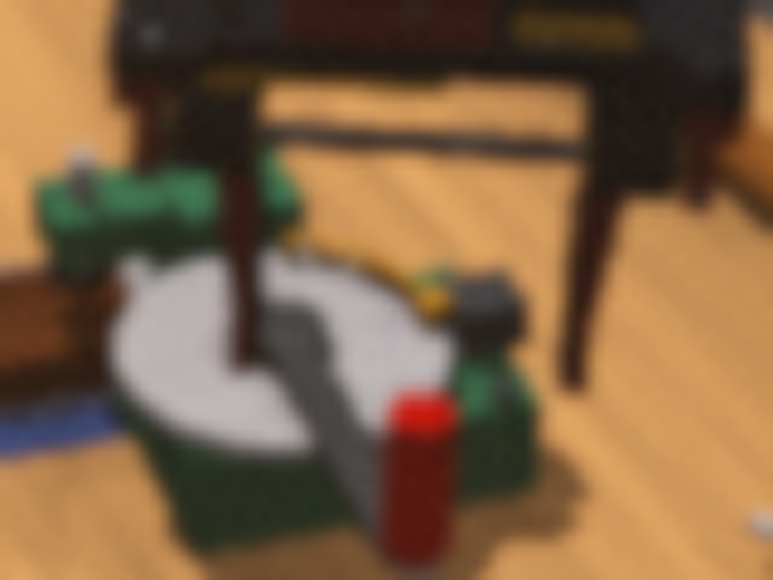

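drive_tool(
  targets=[
    {"jaw":100,"xyz":[0.015,0.003,0],"turn":0.01},
    {"jaw":100,"xyz":[0.03,0.003,0],"turn":0.01},
    {"jaw":100,"xyz":[0.045,0.003,0],"turn":0.01},
    {"jaw":100,"xyz":[0.052,0.003,0],"turn":0.01},
    {"jaw":100,"xyz":[0.052,0.003,0],"turn":0.01},
  ],
)

```text
time: 16.22
tcp_pos: [0.5401, -0.2554, 0.0595]
orientation: [-0.352, -0.613, -0.352, 0.613]
wrist_force: [-0.2, -0.1, 0.2]
width: 0.0877
```

```bash
python3 -c "
from h import *
to(.5372,-.2547,.056,-2.1)"; python3 look.py side s7 250 330 180 240
```

```text
t 16.22 tcp [ 0.5401 -0.2554  0.0595] yaw -2.099 F [-0.2 -0.1  0.2] w 0.0877
shift [ 0.0035 -0.0029  0.0008] turn 0.001 tilt [-8.e-04  4.e-04 -1.e+00]
scale 9.67
t 16.27 tcp [ 0.5405 -0.2558  0.0604] yaw -2.0993 F [-0.1  0.3  0.6] w 0.0881
shift [ 0.0603 -0.5958  0.0517] turn -2.0993 tilt [ 2.e-04 -0.e+00 -1.e+00]
```

View pics/s7.png

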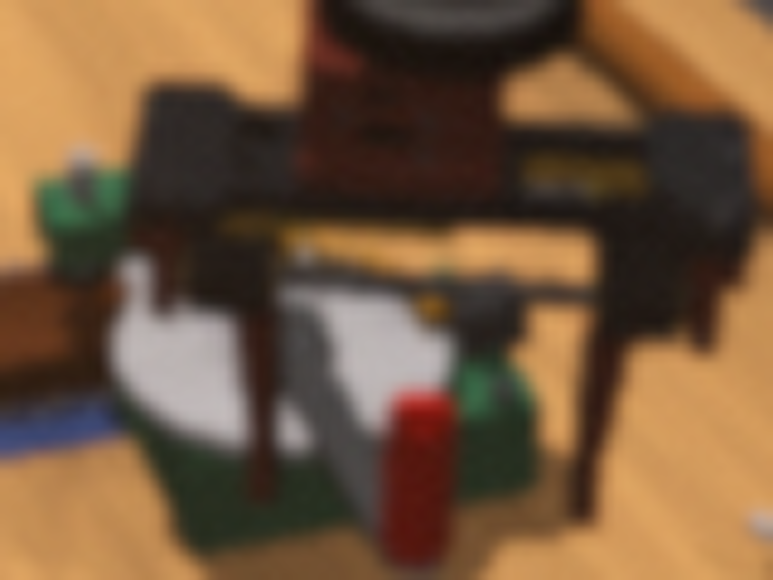

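Run:
```python
from h import *
s=env.sense(); c=s["tcp_pos"]; R=Ro.from_quat(np.roll(s["orientation"],-1)).as_matrix()
f=lambda P:((proj("side",P)-[250,180])*9.67).round()
for o in(.015,.02,.0255): print(o,f([c+R[:,1]*w+[0,0,o] for w in(-.047,.047)]))
print("knob top/bot",f([[.5372,-.2547,.115],[.5372,-.2547,.061]]))
d=np.load("pics/s7.npz")["d"]
for (u,v) in [(262,480),(262,450),(262,400),(582,480),(590,440),(420,440),(420,500),(420,540)]:
    m=np.zeros(d.shape,bool); uu,vv=int(250+u/9.67),int(180+v/9.67); m[vv,uu]=1
    print(u,v,depthpts("side",d,m).round(3) if d[vv,uu]>0 else None)
```

```text
0.015 [[269. 502.]
 [578. 523.]]
0.02 [[269. 489.]
 [580. 510.]]
0.0255 [[270. 475.]
 [581. 496.]]
knob top/bot [[417. 409.]
 [410. 550.]]
262 480 [[ 0.493 -0.239  0.094]]
262 450 [[ 0.493 -0.24   0.105]]
262 400 [[ 0.492 -0.24   0.123]]
582 480 [[ 0.574 -0.29   0.104]]
590 440 [[ 0.576 -0.289  0.117]]
420 440 [[ 0.532 -0.263  0.113]]
420 500 [[ 0.533 -0.264  0.091]]
420 540 [[ 0.534 -0.263  0.076]]
```

drive_tool(
  targets=[
    {"jaw":100,"xyz":[0.006,-0.003,0.001],"turn":0},
    {"jaw":60,"xyz":[0.006,-0.003,0.001],"turn":0},
    {"jaw":40,"xyz":[0.006,-0.003,0.001],"turn":0},
    {"jaw":20,"xyz":[0.006,-0.003,0.001],"turn":0},
    {"jaw":15,"xyz":[0.006,-0.003,0.001],"turn":0},
  ],
  grip_force=20,
)

```text
time: 16.68
tcp_pos: [0.5375, -0.2549, 0.0546]
orientation: [0.352, 0.614, 0.352, -0.613]
wrist_force: [1.0, 0.8, 0.6]
width: 0.0649
```

drive_tool(
  targets=[
    {"jaw":12,"xyz":[0,0,0],"turn":0},
    {"jaw":12,"xyz":[0,0,0],"turn":0},
    {"jaw":12,"xyz":[0,0,0],"turn":0},
    {"jaw":12,"xyz":[0,0,0],"turn":0},
    {"jaw":12,"xyz":[0,0,0],"turn":0},
  ],
)

```text
time: 17.1
tcp_pos: [0.5372, -0.2549, 0.0541]
orientation: [0.352, 0.613, 0.352, -0.613]
wrist_force: [0.1, 0.1, 0.0]
width: 0.0312
```

drive_tool(
  targets=[
    {"jaw":12,"xyz":[0,0,0],"turn":0},
    {"jaw":12,"xyz":[0,0,0],"turn":0},
    {"jaw":12,"xyz":[0,0,0],"turn":0},
  ],
)

```text
time: 17.35
tcp_pos: [0.538, -0.2556, 0.0543]
orientation: [0.353, 0.614, 0.351, -0.613]
wrist_force: [4.4, -3.5, -4.3]
width: 0.0215
```

```bash
python3 -c "
from h import *
to(.5372,-.2547,.056,-2.1)"; python3 look.py side s8 250 330 180 240
```

```text
t 17.35 tcp [ 0.538  -0.2556  0.0543] yaw -2.0999 F [ 4.4 -3.5 -4.3] w 0.0215
shift [-0.0017 -0.0011 -0.0004] turn 0.0001 tilt [ 0.0016 -0.0014 -1.    ]
scale 9.67
t 17.4 tcp [ 0.5379 -0.2556  0.0542] yaw -2.1 F [ 3.7 -4.  -4.2] w 0.0214
shift [ 0.0531 -0.5935  0.0509] turn -2.1 tilt [ 0.0015 -0.0014 -1.    ]
```

View pics/s8.png

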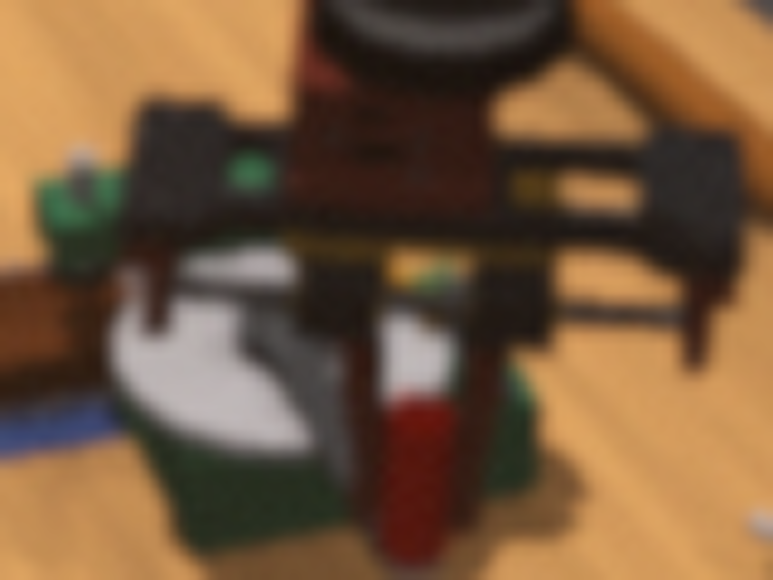

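```bash
cat > th.py <<'E'
from h import *
s=env.sense(); J=-.1295; R=np.array([[np.cos(J),-np.sin(J)],[np.sin(J),np.cos(J)]])
k=R.T@(s["tcp_pos"][:2]-[.5531,-.1314]); th=np.arctan2(-k[0],-k[1])
F=R.T@s["wrist_force"][:2]; tg=np.array([-np.cos(th),np.sin(th)]); rd=np.array([-np.sin(th),-np.cos(th)])
print("t",round(s["time"],2),"theta",round(th,3),"r",round(np.hypot(*k),4),"pull",round(-F@tg,1),"radF",round(F@rd,1),"Fz",round(s["wrist_force"][2],1),"z",round(s["tcp_pos"][2],4),"w",round(s["width"],4))
E
python3 th.py
```

```text
t 17.4 theta -0.008 r 0.1251 pull 4.1 radF 3.5 Fz -4.2 z 0.0542 w 0.0214
```

drive_tool(
  targets=[
    {"jaw":10,"xyz":[0,0,0],"turn":0},
    {"jaw":10,"xyz":[0,-0.0035,0.0013],"turn":0},
    {"jaw":10,"xyz":[0,-0.007,0.0026],"turn":0},
    {"jaw":10,"xyz":[0,-0.0105,0.0039],"turn":0},
  ],
  grip_force=40,
)

```text
time: 17.73
tcp_pos: [0.5276, -0.2545, 0.0542]
orientation: [0.353, 0.614, 0.35, -0.613]
wrist_force: [5.5, -6.3, -6.4]
width: 0.0215
```

```bash
python3 th.py
```

```text
t 17.73 theta 0.075 r 0.1257 pull 6.7 radF 5.0 Fz -6.4 z 0.0542 w 0.0215
```

drive_tool(
  targets=[
    {"jaw":10,"xyz":[0,-0.0035,0.002],"turn":0},
    {"jaw":10,"xyz":[0,-0.007,0.003],"turn":0},
    {"jaw":10,"xyz":[0,-0.0105,0.004],"turn":0},
    {"jaw":10,"xyz":[0,-0.0145,0.005],"turn":0},
    {"jaw":10,"xyz":[0,-0.018,0.006],"turn":0},
  ],
)

```text
time: 18.15
tcp_pos: [0.5088, -0.2506, 0.0543]
orientation: [0.353, 0.614, 0.35, -0.613]
wrist_force: [6.3, -5.7, -8.4]
width: 0.0213
```

```bash
python3 th.py
```

```text
t 18.15 theta 0.226 r 0.1271 pull 7.9 radF 3.2 Fz -8.4 z 0.0543 w 0.0213
```

drive_tool(
  targets=[
    {"jaw":10,"xyz":[0,-0.004,0.001],"turn":0},
    {"jaw":10,"xyz":[0,-0.008,0.0015],"turn":0},
    {"jaw":10,"xyz":[0,-0.0115,0.002],"turn":0},
    {"jaw":10,"xyz":[0,-0.015,0.002],"turn":0},
  ],
)

```text
time: 18.48
tcp_pos: [0.4938, -0.2452, 0.0543]
orientation: [-0.352, -0.614, -0.35, 0.614]
wrist_force: [5.9, -7.3, -7.3]
width: 0.0213
```

```bash
python3 th.py
```

```text
t 18.48 theta 0.351 r 0.1283 pull 8.6 radF 3.7 Fz -7.3 z 0.0543 w 0.0213
```

drive_tool(
  targets=[
    {"jaw":10,"xyz":[0.0005,-0.004,0],"turn":0},
    {"jaw":10,"xyz":[0.001,-0.008,-0.0005],"turn":0},
    {"jaw":10,"xyz":[0.001,-0.012,-0.001],"turn":0},
    {"jaw":10,"xyz":[0.001,-0.016,-0.0015],"turn":0},
  ],
)

```text
time: 18.82
tcp_pos: [0.4808, -0.2387, 0.0541]
orientation: [-0.353, -0.614, -0.348, 0.614]
wrist_force: [-0.5, -11.7, -2.8]
width: 0.0214
```

```bash
python3 th.py; python3 look.py side s9 240 330 175 245; python3 th.py
```

```text
t 18.82 theta 0.463 r 0.1294 pull 6.1 radF 10.0 Fz -2.8 z 0.0541 w 0.0214
scale 8.29
t 18.87 tcp [ 0.4797 -0.2382  0.054 ] yaw -2.1044 F [ -1.7 -10.6   2.6] w 0.0217
shift [ 0.0519 -0.5344  0.0388] turn -2.1044 tilt [ 0.0018 -0.0053 -1.    ]
t 18.87 theta 0.473 r 0.1296 pull 4.6 radF 9.6 Fz 2.6 z 0.054 w 0.0217
```

View pics/s9.png

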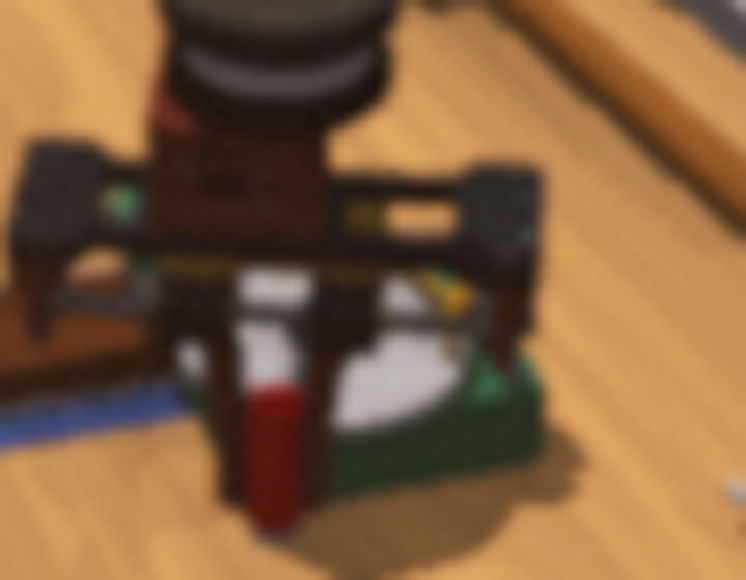

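Run:
```python
from h import *
from scipy.optimize import least_squares
P=np.array([[.5379,-.2556],[.5276,-.2545],[.5088,-.2506],[.4938,-.2452],[.4808,-.2387],[.4797,-.2382]])
r=least_squares(lambda c:np.hypot(*(P-c).T)-.125,[.553,-.131]); print("centre",r.x,"res mm",(r.fun*1000).round(2))
J=-.1295;R=np.array([[np.cos(J),-np.sin(J)],[np.sin(J),np.cos(J)]]); k=(P-r.x)@R; print(np.arctan2(-k[:,0],-k[:,1]).round(3))
# knob by images: red pixels in side, before/after at rest
for tag,(u0,u1,v0,v1) in dict(s8=(285,300,215,242),s9=(265,280,215,242)).items():
    z=np.load(f"pics/{tag}.npz"); p=z["p"].astype(int); d=z["d"]
    m=np.zeros(d.shape,bool); m[v0:v1,u0:u1]=((p[...,0]>75)&(p[...,1]<40)&(p[...,0]-p[...,1]>55))[v0:v1,u0:u1]
    Q=depthpts("side",d,m); Q=Q[(Q[:,2]>.065)&(Q[:,2]<.11)]; print(tag,m.sum(),np.median(Q,0).round(4))
# pivot disc: depth of hub
```

```text
centre [ 0.54354631 -0.13060213] res mm [ 0.13 -0.08 -0.07 -0.07 -0.01  0.11]
[-0.084 -0.001  0.152  0.28   0.396  0.406]
s8 73 [ 0.5308 -0.2627  0.0901]
s9 69 [ 0.4767 -0.2417  0.0889]
```

```bash
cat > th2.py <<'E'
from h import *
s=env.sense(); p=s["tcp_pos"]; ch=np.hypot(p[0]-.5379,p[1]+.2556); R=Ro.from_quat(np.roll(s["orientation"],-1)).as_matrix()
F=R.T@s["wrist_force"]
print("t",round(s["time"],2),"tcp",p.round(4),"th_chord",round(2*np.arcsin(ch/.25),3),"Fy_t",round(F[1],1),"Fz_t",round(F[2],1),"Fx_t",round(F[0],1),"w",round(s["width"],4))
E
python3 th2.py; python3 th.py
```

```text
t 18.87 tcp [ 0.4797 -0.2382  0.054 ] th_chord 0.491 Fy_t 3.9 Fz_t 10.0 Fx_t -2.6 w 0.0217
t 18.87 theta 0.473 r 0.1296 pull 4.6 radF 9.6 Fz 2.6 z 0.054 w 0.0217
```

drive_tool(
  targets=[
    {"jaw":10,"xyz":[0,0,0.002],"turn":0},
    {"jaw":10,"xyz":[0,0,0.003],"turn":0},
  ],
)

```text
time: 19.03
tcp_pos: [0.48, -0.2385, 0.054]
orientation: [0.353, 0.614, 0.35, -0.613]
wrist_force: [5.3, -2.2, -1.6]
width: 0.0213
```

```bash
python3 th2.py; python3 th.py
```

```text
t 19.03 tcp [ 0.48   -0.2385  0.054 ] th_chord 0.488 Fy_t 5.7 Fz_t -0.8 Fx_t 1.6 w 0.0213
t 19.03 theta 0.469 r 0.1296 pull 5.6 radF -1.1 Fz -1.6 z 0.054 w 0.0213
```

drive_tool(
  targets=[
    {"jaw":10,"xyz":[0,-0.002,0],"turn":0},
    {"jaw":10,"xyz":[0,-0.004,0],"turn":0},
    {"jaw":10,"xyz":[0,-0.004,0],"turn":0},
  ],
)

```text
time: 19.28
tcp_pos: [0.4764, -0.2362, 0.054]
orientation: [0.352, 0.614, 0.35, -0.613]
wrist_force: [1.4, -5.1, 2.2]
width: 0.0214
```

```bash
python3 th2.py
```

```text
t 19.28 tcp [ 0.4764 -0.2362  0.054 ] th_chord 0.522 Fy_t 3.8 Fz_t 3.7 Fx_t -2.2 w 0.0214
```

drive_tool(
  targets=[
    {"jaw":10,"xyz":[0,-0.002,0],"turn":0},
    {"jaw":10,"xyz":[0,-0.003,0],"turn":0},
    {"jaw":10,"xyz":[0,-0.003,0],"turn":0},
  ],
)

```text
time: 19.53
tcp_pos: [0.4743, -0.2349, 0.0541]
orientation: [0.353, 0.614, 0.35, -0.613]
wrist_force: [1.9, -5.6, 0.7]
width: 0.0214
```

```bash
python3 th2.py
```

```text
t 19.53 tcp [ 0.4743 -0.2349  0.0541] th_chord 0.541 Fy_t 4.4 Fz_t 3.9 Fx_t -0.7 w 0.0214
```

drive_tool(
  targets=[
    {"jaw":10,"xyz":[0,-0.002,0],"turn":0},
    {"jaw":10,"xyz":[0,-0.003,0],"turn":0},
    {"jaw":10,"xyz":[0,-0.003,0],"turn":0},
  ],
)

```text
time: 19.78
tcp_pos: [0.4727, -0.2337, 0.0541]
orientation: [0.353, 0.614, 0.349, -0.613]
wrist_force: [7.1, -6.3, -4.3]
width: 0.0217
```

```bash
python3 th2.py
```

```text
t 19.78 tcp [ 0.4727 -0.2337  0.0541] th_chord 0.558 Fy_t 9.3 Fz_t 1.8 Fx_t 4.4 w 0.0217
```

drive_tool(
  targets=[
    {"jaw":10,"xyz":[0,-0.003,-0.0002],"turn":0},
    {"jaw":10,"xyz":[0,-0.006,-0.0005],"turn":0},
    {"jaw":10,"xyz":[0,-0.009,-0.001],"turn":0},
    {"jaw":10,"xyz":[0,-0.012,-0.0015],"turn":0},
    {"jaw":10,"xyz":[0,-0.012,-0.0015],"turn":0},
  ],
)

```text
time: 20.2
tcp_pos: [0.4623, -0.2259, 0.0541]
orientation: [0.353, 0.614, 0.35, -0.613]
wrist_force: [5.2, -5.6, -3.2]
width: 0.0217
```

```bash
python3 th2.py
```

```text
t 20.2 tcp [ 0.4623 -0.2259  0.0541] th_chord 0.662 Fy_t 7.3 Fz_t 2.2 Fx_t 3.2 w 0.0217
```

drive_tool(
  targets=[
    {"jaw":10,"xyz":[0,-0.0015,0],"turn":0},
    {"jaw":10,"xyz":[0,-0.003,-0.0005],"turn":0},
    {"jaw":10,"xyz":[0,-0.003,-0.0005],"turn":0},
  ],
)

```text
time: 20.45
tcp_pos: [0.46, -0.2239, 0.054]
orientation: [0.353, 0.614, 0.35, -0.613]
wrist_force: [5.1, -4.2, -3.5]
width: 0.0214
```

```bash
python3 th2.py
```

```text
t 20.45 tcp [ 0.46   -0.2239  0.054 ] th_chord 0.686 Fy_t 6.5 Fz_t 1.1 Fx_t 3.5 w 0.0214
```

drive_tool(
  targets=[
    {"jaw":10,"xyz":[0,-0.0015,-0.0003],"turn":0},
    {"jaw":10,"xyz":[0,-0.003,-0.0006],"turn":0},
    {"jaw":10,"xyz":[0,-0.003,-0.0006],"turn":0},
  ],
)

```text
time: 20.7
tcp_pos: [0.4578, -0.2219, 0.054]
orientation: [0.353, 0.614, 0.35, -0.613]
wrist_force: [6.3, -4.2, -3.6]
width: 0.0212
```

```bash
python3 th2.py
```

```text
t 20.7 tcp [ 0.4578 -0.2219  0.054 ] th_chord 0.71 Fy_t 7.5 Fz_t 0.4 Fx_t 3.6 w 0.0212
```

drive_tool(
  targets=[
    {"jaw":10,"xyz":[0,-0.001,-0.0002],"turn":0},
    {"jaw":10,"xyz":[0,-0.002,-0.0004],"turn":0},
    {"jaw":10,"xyz":[0,-0.002,-0.0004],"turn":0},
  ],
)

```text
time: 20.95
tcp_pos: [0.4568, -0.2208, 0.0541]
orientation: [0.353, 0.614, 0.349, -0.613]
wrist_force: [5.1, -5.4, -3.0]
width: 0.0217
```

```bash
python3 th2.py
```

```text
t 20.95 tcp [ 0.4568 -0.2208  0.0541] th_chord 0.721 Fy_t 7.1 Fz_t 2.1 Fx_t 3.1 w 0.0217
```

drive_tool(
  targets=[
    {"jaw":10,"xyz":[0,-0.001,-0.0002],"turn":0},
    {"jaw":10,"xyz":[0,-0.002,-0.0004],"turn":0},
    {"jaw":10,"xyz":[0,-0.002,-0.0004],"turn":0},
  ],
)

```text
time: 21.2
tcp_pos: [0.4557, -0.2198, 0.0541]
orientation: [0.354, 0.615, 0.349, -0.613]
wrist_force: [8.2, -7.9, -6.5]
width: 0.0216
```

```bash
python3 th2.py
```

```text
t 21.2 tcp [ 0.4557 -0.2198  0.0541] th_chord 0.733 Fy_t 11.1 Fz_t 2.6 Fx_t 6.6 w 0.0216
```

drive_tool(
  targets=[
    {"jaw":10,"xyz":[0,-0.001,-0.0002],"turn":0},
    {"jaw":10,"xyz":[0,-0.002,-0.0004],"turn":0},
    {"jaw":10,"xyz":[0,-0.002,-0.0004],"turn":0},
    {"jaw":10,"xyz":[0,-0.002,-0.0004],"turn":0},
  ],
)

```text
time: 21.53
tcp_pos: [0.4544, -0.2185, 0.0541]
orientation: [0.354, 0.615, 0.349, -0.613]
wrist_force: [8.5, -6.9, -7.0]
width: 0.0213
```

```bash
python3 th2.py; python3 th.py; python3 look.py side s10 230 330 175 250; python3 look.py top t10 210 340 140 240; python3 bfit.py pics/t10.npz;python3 th2.py
```

```text
t 21.53 tcp [ 0.4544 -0.2185  0.0541] th_chord 0.748 Fy_t 10.8 Fz_t 1.7 Fx_t 7.1 w 0.0213
t 21.53 theta 0.718 r 0.1316 pull 10.8 radF -1.8 Fz -7.0 z 0.0541 w 0.0213
scale 7.73
t 21.58 tcp [ 0.4544 -0.2185  0.0541] yaw -2.1016 F [ 7.8 -6.8 -4.3] w 0.0216
shift [ 0.0506 -0.5029  0.0416] turn -2.1016 tilt [ 0.0057 -0.0041 -1.    ]
scale 5.8
t 21.63 tcp [ 0.4544 -0.2185  0.0541] yaw -2.1016 F [ 7.1 -7.3 -4.2] w 0.0215
shift [ 0.0506 -0.5029  0.0416] turn -2.1016 tilt [ 0.0057 -0.0041 -1.    ]
board [ 0.4603 -0.034  -0.1316] jig-frame err mm -0.2 -0.6 dyaw -0.0021
t 21.63 tcp [ 0.4544 -0.2185  0.0541] th_chord 0.748 Fy_t 9.7 Fz_t 2.7 Fx_t 4.3 w 0.0215
```

View pics/s10.png

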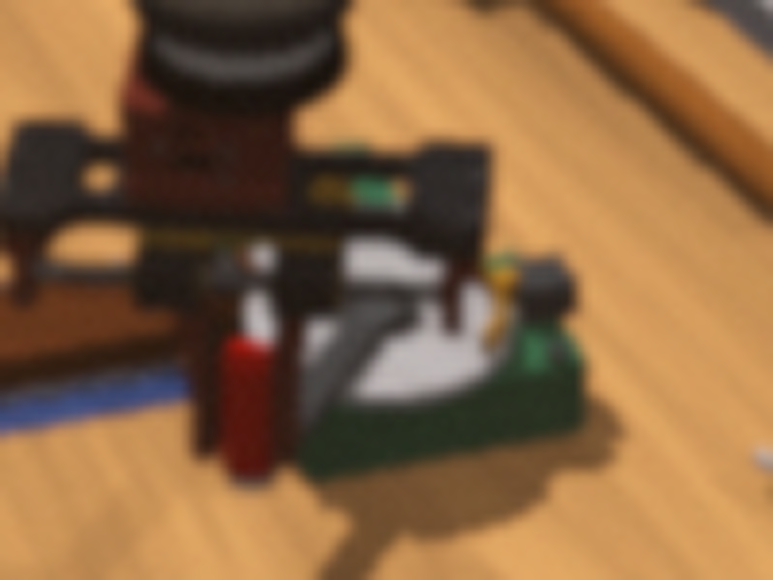

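View pics/t10.png

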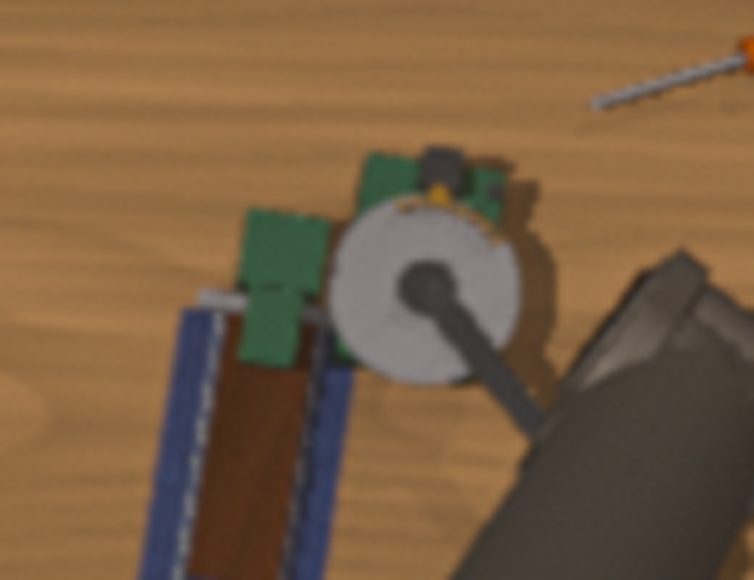

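Run:
```python
from h import *
J=-.1295
for tag in("t4","t5","t10"):
    p=np.load(f"pics/{tag}.npz")["p"]
    x0,x1,y0,y1=.44,.62,-.26,-.07
    im=birds("top",p,x0,x1,y0,y1,.06).astype(float)
    H,W=im.shape[:2]; X=x1-(np.arange(H)+.5)/1000; Y=y1-(np.arange(W)+.5)/1000
    g=im.max(2); sat=im.max(2)-im.min(2)
    dark=(g<95)&(sat<20)
    XX,YY=np.meshgrid(X,Y,indexing="ij")
    best=None
    hub=np.array([.5535,-.1315])
    rr=np.hypot(XX-hub[0],YY-hub[1])
    m=dark&(rr<.017); hc=np.array([XX[m].mean(),YY[m].mean()])
    rr=np.hypot(XX-hc[0],YY-hc[1])
    th=np.arctan2(YY-hc[1],XX-hc[0])
    a=th-J+np.pi/2   # 0 at jig -y ; pulling clockwise -> negative direction
    a=-np.arctan2(np.sin(a),np.cos(a))
    out=[]
    for r0 in np.arange(.028,.085,.006):
        q=dark&(rr>r0)&(rr<r0+.006)&(a>-.4)&(a<1.2)
        if q.sum()>8: out.append((round(r0,3),round(np.median(a[q]),3),int(q.sum())))
    print(tag,hc.round(4),out)
    if tag!="t4": cv2.imwrite(f"pics/r_{tag}.png",cv2.resize(np.hstack([im[...,::-1].astype(np.uint8),np.repeat((dark*255).astype(np.uint8)[...,None],3,2)]),None,fx=2,fy=2))
```

```text
t4 [ 0.5528 -0.1318] [(np.float64(0.028), np.float64(0.02), 119), (np.float64(0.034), np.float64(0.007), 109), (np.float64(0.04), np.float64(0.007), 110), (np.float64(0.046), np.float64(0.011), 112), (np.float64(0.052), np.float64(0.086), 163), (np.float64(0.058), np.float64(0.025), 117), (np.float64(0.064), np.float64(0.006), 98), (np.float64(0.07), np.float64(0.006), 96), (np.float64(0.076), np.float64(0.012), 83), (np.float64(0.082), np.float64(0.003), 79)]
t5 [ 0.5527 -0.1318] [(np.float64(0.028), np.float64(-0.001), 109), (np.float64(0.034), np.float64(0.001), 109), (np.float64(0.04), np.float64(-0.002), 105), (np.float64(0.046), np.float64(0.006), 107), (np.float64(0.052), np.float64(0.052), 147), (np.float64(0.058), np.float64(0.02), 112), (np.float64(0.064), np.float64(0.005), 98), (np.float64(0.07), np.float64(0.006), 97), (np.float64(0.076), np.float64(0.009), 83), (np.float64(0.082), np.float64(0.005), 80)]
t10 [ 0.5528 -0.1318] [(np.float64(0.028), np.float64(0.727), 128), (np.float64(0.034), np.float64(0.746), 118), (np.float64(0.04), np.float64(0.745), 117), (np.float64(0.046), np.float64(0.753), 119), (np.float64(0.052), np.float64(0.808), 156), (np.float64(0.058), np.float64(0.782), 117), (np.float64(0.064), np.float64(0.755), 95), (np.float64(0.07), np.float64(0.75), 90), (np.float64(0.076), np.float64(0.75), 92), (np.float64(0.082), np.float64(0.75), 83)]
```

View pics/r_t10.png

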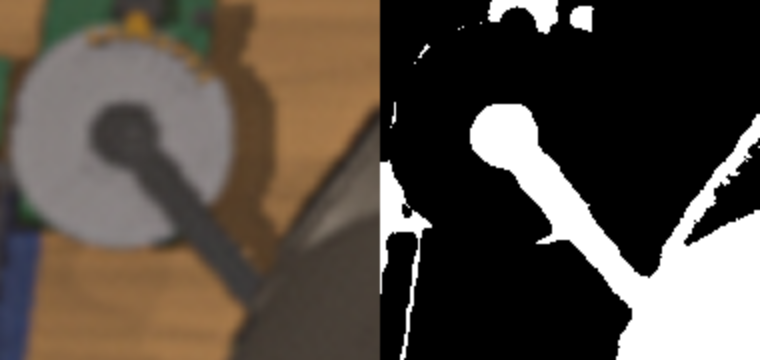

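```bash
python3 - <<'E'
from h import *
p=np.load("pics/t10.npz")["p"].astype(int); q=np.load("pics/top0.npz")["p"].astype(int)
cv2.imwrite("pics/diff.png",cv2.resize(np.hstack([p[...,::-1],np.abs(p-q)]).astype(np.uint8),(800,300)))
E
python3 th2.py
```

```text
t 21.63 tcp [ 0.4544 -0.2185  0.0541] th_chord 0.748 Fy_t 9.7 Fz_t 2.7 Fx_t 4.3 w 0.0215
```

View pics/diff.png

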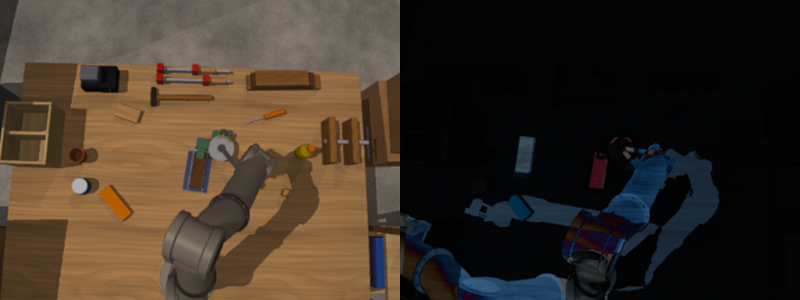

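The difference picture shows changes only at the board, the lever and the arm with its shadow. The bystanders have not moved, so I'm handing in.

```bash
python3 -c "
from h import *
print(env.sign_off())"; python3 th2.py
```

```text
the job is handed in; nothing more can be done
None
the job is handed in; nothing more can be done
```

I slid the walnut board flat onto the blue pad and pressed it against the steel stop. I then pulled the red-knobbed lever to its fourth click and handed the job in at about 21.6 s, with the gripper still holding it.

**Board:** My last overhead fit puts it 0.2 mm (along x) and 0.6 mm (across) from its place and 0.002 rad from square, between the white lines. The push against the stop reached about 12 N and the board did not move further.

**Lever:** I felt the third and fourth force jumps, at about 0.55 and 0.73 rad. I passed the first two without stepping finely enough to feel them. The overhead picture gave a final angle of about 0.745–0.75, and the gripper's travel gave 0.748. It is past the fourth seat (0.72) and well short of the fifth (0.90).

**Bystanders:** Comparing the first and last overhead pictures showed changes only at the board, the lever, and the arm with its shadow.

**Checks that failed or disagreed:**
- **First grasp:** the jaws closed above the board without touching it, because the open fingertips sit about 26 mm behind the reported tool point. I saw this in the picture and redid the grasp lower.
- **Lever arc:** the gripper's path drifted up to 6.6 mm outside the arc I expected. An angle worked out from my estimate of the pivot therefore read 0.718, just under the fourth seat. I relied on the other two measurements and the force jumps.
- **Side camera:** it read about 4 mm off the overhead one across the bench. I used the overhead one, which agreed with the grasp on the board and, to about 1 mm, with the contact at the stop.

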